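# Unlock the shaker, mount its stage, load the sample dishes and switch on

## Task

Take out the transport lock, which sits locked in the slot of the shaker's deck (quarter turn, lift), and put it down in the steel tray. Then mount the stage plate: lift it off its stand by the bar handle, lower its T-foot through the slot in the deck until the plate lies flat on it, and lock it with a quarter turn so that it ends square across the slot. After that set every white sample dish flat into a nest of its own between the stop pins, and last throw the drive switch fully over to on, leaving the other things on the bench where they are.

Things in the scene. Friction and masses are not known exactly. Their poses are not given: they have to be found in the camera images.
- stage: Loose aluminium stage plate, 192 (x) x 158 (y) x 6 mm, 0.36-0.56 kg, lying on the stand's rails, underside 50 mm above the bench. Origin: centre of the underside, z up. Carries a handle, a T-foot below and four nests above (x +-66, y +-50 mm). A half turn of the plate makes no difference.
- handle (a point): Top centre of the stage's black bar handle: 42 mm above the stage's origin, on its axis; the bar is 44 mm along the plate's x, 14 mm thick along y, 36 mm tall above the plate's top: pinch it across y.
- thead (a point): Centre of the steel T-head under the stage, 20 mm below the stage's origin on its axis: 40 mm along the plate's x, 14 mm along y, 10 mm tall, on a round shank 16 mm thick; its top is 15 mm below the plate, its bottom 25 mm.
- slot (a point): Centre of the slot in the deck of the fixed grey shaker (200 x 200 mm, sides along this point's axes, turned up to 20 degrees), at the deck's upper surface, 75 mm above the bench. The slot is 46 mm along x, 19 mm along y, through the 12 mm deck; below it is open, 23 mm deep, so a T-head that has passed through turns there freely either way, without spring or catch.
- lock: Loose transport lock, 0.15 kg. Origin: centre of the underside of its 50 mm steel disc (6 mm thick, lying on the deck). Black bar grip: 36 mm along x, 14 mm along y, top 40 mm above the origin. Same T-head below as the stage's (40 x 14 x 10 mm along x, y, z, 15-25 mm under the origin), at first across the slot within 9 degrees; lifts out once its x lies along the slot.
- tray: Fixed open steel tray for the lock, outside 120 (x) x 100 (y) x 24 mm, walls and floor 4-5 mm thick. Origin: centre of its underside. The lock may stand or lie there any way, but must not lean out over the wall: its origin within the tray, below 45 mm.
- stand: Fixed parking stand: two parallel steel rails, 50 mm tall, 150 mm long along its x, 86 mm clear between them; the stage's T-head hangs free between them, the stage's x along the rails within a few degrees. Origin: centre of its underside.
- switch (a joint): Drive switch: toggle lever on a small control box, ending in a black ball 26 mm thick, 55 mm from its hinge (about the box's y, 57 mm above the bench). 0 (as found, up to 0.12): leans 29 degrees to the box's -x, ball 26 mm to -x of the hinge and 105 mm up: off. 1.0: leans as far to the box's +x: on. Light friction (about 1.5 N at the ball); stays where it is left.
- box: Fixed control box carrying the switch, 90 x 70 x 35 mm, turned up to 17 degrees; origin: centre of its underside, below the lever's hinge; x points away from the robot.
- nest0 (a point): Centre of a nest on the stage plate's upper face (6 mm above the stage's origin), axes as the stage's: a grey 48 mm disc between four steel stop pins, 8 mm thick and 7 mm tall, standing 30 mm from the centre on the diagonals (45 degrees to the plate's x and y).
- dish0: Low round white lidded sample dish, 46 mm wide, 20 mm tall, 35-70 g, standing on the bench (may be absent). Origin: centre of its underside. It fits a nest with 3 mm to spare towards each pin.
- nest1 (a point): Centre of a nest on the stage plate's upper face (6 mm above the stage's origin), axes as the stage's: a grey 48 mm disc between four steel stop pins, 8 mm thick and 7 mm tall, standing 30 mm from the centre on the diagonals (45 degrees to the plate's x and y).
- dish1: Low round white lidded sample dish, 46 mm wide, 20 mm tall, 35-70 g, standing on the bench (may be absent). Origin: centre of its underside. It fits a nest with 3 mm to spare towards each pin.
- nest2 (a point): Centre of a nest on the stage plate's upper face (6 mm above the stage's origin), axes as the stage's: a grey 48 mm disc between four steel stop pins, 8 mm thick and 7 mm tall, standing 30 mm from the centre on the diagonals (45 degrees to the plate's x and y).
- dish2: Low round white lidded sample dish, 46 mm wide, 20 mm tall, 35-70 g, standing on the bench (may be absent). Origin: centre of its underside. It fits a nest with 3 mm to spare towards each pin.
- nest3 (a point): Centre of a nest on the stage plate's upper face (6 mm above the stage's origin), axes as the stage's: a grey 48 mm disc between four steel stop pins, 8 mm thick and 7 mm tall, standing 30 mm from the centre on the diagonals (45 degrees to the plate's x and y).
- dish3: Low round white lidded sample dish, 46 mm wide, 20 mm tall, 35-70 g, standing on the bench (may be absent). Origin: centre of its underside. It fits a nest with 3 mm to spare towards each pin.
- jar: Not part of the job: small amber screw-cap jar, 36 mm wide, 60 mm tall, among the dishes, standing on the bench.
- wash: Not part of the job: white bottle, 60 mm wide, 150 mm tall, standing on the bench.
- beaker: Not part of the job: glass beaker, 70 mm wide, 90 mm tall, standing on the bench.
- bowl: Not part of the job: white evaporating bowl, 90 mm wide, 35 mm tall, standing on the bench.
- spatula: Not part of the job: steel lab spatula, 195 mm long, lying on the bench
- flask: Not part of the job: amber bottle, 50 mm wide, 90 mm tall, standing on the bench.
- weight: Not part of the job: brass weight, 32 mm wide, 30 mm tall, standing on the bench.
Things that resemble listed ones, but are neither listed nor needed, are in the scene too. Leave any green or turquoise look-alike of the stage alone.

How it is judged:
By the outcome, as a careful person would: the job done as asked, in the order asked, and still so for the second after the job is handed in, with the robot touching nothing.
Of dish0, dish1, dish2, dish3 only 2 to 4 are there at a start; the rules pass over those that are not, and their reading is None.
At some moment in a run one of dish0, dish1, dish2, dish3 may be knocked a few centimetres aside while the robot is not near it.
It also fails if it takes over 208 s, if anything falls off the work surface, if the arm or the gripper's body presses on something with over 40 N, if the wrist force passes 120 N, or if a joint passes its speed limit or range.

## Robot

A 7-joint arm with a two-finger parallel gripper is mounted at the origin on the work surface. World frame = base frame: x ahead of the robot, y to its left, z up, the work surface at z = 0. Lengths are in m, angles in rad, forces in N, time in s.
With the tool pointing down it reaches from about 0.425 to 1.025 m from the base axis. Payload 9.4 kg.
Tool frame: the origin (TCP) lies on the front face of the gripper's body, between the roots of the fingers; the fingertips stand 84 mm ahead of it and the grasp point (between the pads) lies robot.grip_point_offset ahead of it (robot.grip_point_offset is the distance from the TCP to the grasp point, in m); z points along the fingers, y is the line along which they close (so a half turn about z gives the same grasp; the last joint's range is limited). The gripper opens to 93 mm and grips with 3 to 60 N. Pads are 15 mm wide; open, the fingers measure 128 mm over their backs; the gripper's body (75 mm by 188 mm) begins 65 mm behind the grasp point.
Start: joints at [1.125, 0.599, -0.003, 1.599, 0.002, 0.943, -0.08], TCP at [0.261, -0.676, 0.303] pointing down, gripper open.
Joint ranges: [-2.57, 2.57], [-0.35, 1.97], [-1.29, 1.29], [0.11, 2.56], [-1.05, 4.19], [0.11, 1.86], [-2.63, 2.63]. Speed limits (rad/s): [2.22, 2.22, 3.01, 3.01, 3.14, 3.14, 3.14].

## Interface

Orientations are given as a 3x3 rotation matrix whose columns are the frame's x, y, z axes.
In Python, from rig import robot, eyes, order gives the robot as it stands.
- The arm moves only by the tool jog_arm, never from a script. Its argument "moves" is a list that holds one entry, the list of rows, each a list of 6 numbers: the shift along the tool's x, y, z in m, then the turn, a rotation vector about the tool's x, y, z in rad. In form: [[[dx, dy, dz, rx, ry, rz], ...]]. A call has 1 to 5 rows; each row is the pose to reach, as a shift and turn from the pose commanded when the call began, along the tool's axes at that moment; what a row does not reach only later rows make up. A row lasts 1/10 s, in which the tool goes at most 50 mm and 8.59 degrees, less where a joint would pass 70% of its speed; a pose out of reach is approached as far as the arm can. A call with a gripper value outside its range is refused whole. "claw" is the gripper's target within -1 to 1 (shut at 1, half-way at 0, fully open at -1), set as the call begins (left out, the last holds). The fingers move at their own pace and stop on an object; "newtons" is the grip in N (left out, the last holds). Time passes only in rows, so rows that repeat a pose let the fingers close. It gives the time, the measured TCP pose, the force, the opening and the grip force at its end, in the units of the state.
- robot.get_state(): the state, without advancing time (a new reading comes with each control period).
- eyes.capture(name): name is "side" or "top" or "wrist"; returns a dict with "image" (400x640x3 uint8, blue, green, red), "depth" (400x640 float32, m along the optical axis (not along the pixel's ray), 0 where there is no reading), "intrinsics" (3x3 intrinsics, pixels), "world_from_camera" (4x4, takes a point from camera to world coordinates). Camera axes: x right, y up, looking along -z (the intrinsics and any distortion apply to the point x, -y, -z); pixel columns grow to the right and rows downward; lengths in m; the calibration is good to about 2 mm. A picture is of the moment at which its call begins.
- order.job_done(): hands the job in; it is judged then, once.
The state is a dict: "time_s": time; "joints": joint angles; "qd": joint speeds; "joint_efforts": joint torques, N m; "tool_pos": TCP position; "tool_rot": TCP orientation; "force": force on the tool from outside, world axes, zero at the start; "torque": the same for the moment, N m; "grip_width": finger opening in m; "gripper_force": force on a finger pad.
Only numpy, scipy, OpenCV 4.12 (cv2) and the standard library are available. Lean on these libraries where they do the work, as an engineer would, in place of code of your own. Each camera call takes 0.05 s, during which the arm holds its last target. There are 200 camera calls.

## Working session

There is one attempt and no reset: what is moved stays moved. The work goes in short steps, Python scripts to look and compute and a tool call to move; the robot and the scene stay as the last step left them, time stands still between calls to the robot, and variables do not carry over. Pictures are saved under pics/ and viewed, at most 14 in all, crops included, and the job is handed in when it is done.

Besides the shell and the picture viewer there is one more tool, called after "Emit:" as name([rows], argument=value, ...), one row to a line, values as JSON. jog_arm: Moves the arm, as the interface text tells. Its arguments: {"type":"object","properties":{"moves":{"type":"array"},"claw":{"type":"number"},"newtons":{"type":"number"}},"required":["moves"]}

```bash
ls; mkdir -p pics; cat > h.py <<'E'
import numpy as np,cv2
from rig import robot,eyes,order
def cap(n,f=None):
    c=eyes.capture(n); 
    if f: cv2.imwrite('pics/'+f,c['image'])
    return c
def cloud(c):
    d=c['depth'];K=c['intrinsics'];T=c['world_from_camera']
    v,u=np.mgrid[:d.shape[0],:d.shape[1]]
    P=np.stack([(u-K[0,2])/K[0,0]*d,-(v-K[1,2])/K[1,1]*d,-d],-1)
    W=P@T[:3,:3].T+T[:3,3]; W[d==0]=np.nan
    return W
E
python3 - <<'E'
from h import *
np.set_printoptions(precision=3,suppress=True)
for n in('top','side'):
    c=cap(n,n+'0.png'); np.savez(n+'0.npz',**c); print(n,c['intrinsics'],c['world_from_camera'],{k:v for k,v in c.items() if k not in('image','depth','intrinsics','world_from_camera')})
print(robot.get_state(),robot.grip_point_offset)
E
```

```text
pics
top [[367.832   0.    323.041]
 [  0.    367.832 198.575]
 [  0.      0.      1.   ]] [[ 0.041  0.979 -0.201  0.267]
 [-0.999  0.041 -0.005  0.087]
 [ 0.003  0.201  0.979  1.253]
 [ 0.     0.     0.     1.   ]] {}
side [[407.997   0.    321.929]
 [  0.    407.997 197.215]
 [  0.      0.      1.   ]] [[-0.959  0.172 -0.223  0.227]
 [-0.282 -0.592  0.755  1.054]
 [-0.002  0.787  0.617  0.848]
 [ 0.     0.     0.     1.   ]] {}
{'time_s': 0.1, 'joints': array([ 1.125,  0.6  , -0.003,  1.6  ,  0.002,  0.943, -0.08 ]), 'qd': array([-0.   , -0.001, -0.   , -0.002,  0.001, -0.   ,  0.001]), 'joint_efforts': array([  0.006, -76.655,   1.501, -25.293,  -0.052,   0.014,   0.   ]), 'tool_pos': array([ 0.261, -0.676,  0.302]), 'tool_rot': array([[ 0.933,  0.361, -0.001],
       [ 0.361, -0.933,  0.001],
       [-0.   , -0.001, -1.   ]]), 'force': array([0.84 , 0.434, 0.997]), 'torque': array([-0.001, -0.014,  0.003]), 'gripper_force': 0.0, 'grip_width': 0.09279335910183238} 0.0653
```

View pics/top0.png

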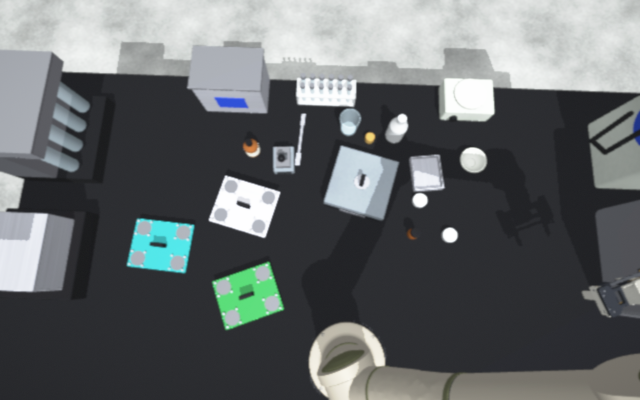

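View pics/side0.png

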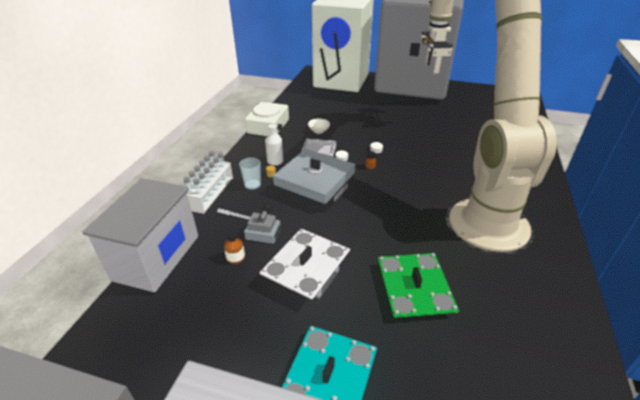

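The top view shows the white/aluminium stage at (244,205), with turquoise (160,245) and green (248,295) look-alikes. The shaker with the lock is at (362,182), the tray at (427,172), dishes at (420,200) and (450,235), the jar at (411,234), and the box with the switch at (284,158). The side view agrees. Next I measure from depth.

```bash
python3 - <<'E'
from h import *
np.set_printoptions(precision=4,suppress=True)
c=dict(np.load('top0.npz'));W=cloud(c);np.save('W.npy',W)
def rect(name,box,z0,z1,col=None):
    u0,v0,u1,v1=box; P=W[v0:v1,u0:u1].reshape(-1,3); I=c['image'][v0:v1,u0:u1].reshape(-1,3)
    m=(P[:,2]>z0)&(P[:,2]<z1); P=P[m]
    if len(P)<3: print(name,len(P));return
    (cx,cy),s,a=cv2.minAreaRect((P[:,:2]*1000).astype(np.float32))
    print(name,len(P),'ctr %.1f %.1f'%(cx,cy),'size',s,'ang %.1f'%a,'mean',P.mean(0),'z med %.4f'%np.median(P[:,2]))
rect('stage',(200,165,290,245),.045,.065)
rect('stagehandle',(200,165,290,245),.075,.11)
rect('deck',(315,135,405,228),.065,.078)
rect('lockgrip',(315,135,405,228),.098,.13)
rect('lockdisc',(340,160,385,205),.0785,.09)
rect('tray',(402,145,450,197),.012,.035)
rect('d1',(408,188,434,212),.014,.03)
rect('d2',(438,222,462,248),.014,.03)
rect('jar?',(400,222,420,245),.01,.08)
rect('weight?',(362,130,378,146),.01,.08)
rect('box',(268,140,300,176),.028,.045)
rect('ball',(268,140,300,176),.085,.14)
im=c['image']
a=cv2.resize(im[120:250,340:480],None,fx=4,fy=4,interpolation=cv2.INTER_CUBIC)
cv2.imwrite('pics/c1.png',a)
E
```

```text
stage 2659 ctr 524.6 338.3 size (193.06796264648438, 253.92555236816406) ang 75.2 mean [0.4786 0.3488 0.0565] z med 0.0566
stagehandle 65 ctr 478.4 350.3 size (42.84861373901367, 14.498634338378906) ang 74.9 mean [0.4773 0.3496 0.0903] z med 0.0913
deck 2947 ctr 620.3 -44.8 size (200.49664306640625, 299.4546203613281) ang 75.5 mean [ 0.5713 -0.0319  0.0748] z med 0.0750
lockgrip 52 ctr 570.0 -31.4 size (13.797947883605957, 35.36857223510742) ang 78.7 mean [ 0.5684 -0.0308  0.1139] z med 0.1145
lockdisc 296 ctr 568.4 -32.7 size (149.04798889160156, 145.24139404296875) ang 0.9 mean [ 0.5663 -0.033   0.0805] z med 0.0797
tray 270 ctr 617.1 -264.1 size (145.35487365722656, 102.52767181396484) ang 5.6 mean [ 0.6196 -0.2622  0.0218] z med 0.0225
d1 175 ctr 540.5 -251.2 size (68.27555084228516, 64.47673797607422) ang 90.0 mean [ 0.5368 -0.2406  0.0215] z med 0.0213
d2 157 ctr 415.9 -338.0 size (43.38060760498047, 47.01630401611328) ang 43.5 mean [ 0.4149 -0.3373  0.0213] z med 0.0213
jar? 117 ctr 413.7 -210.0 size (33.62161636352539, 27.916240692138672) ang 3.5 mean [ 0.4125 -0.2086  0.0501] z med 0.0579
weight? 74 ctr 747.9 -62.5 size (29.507755279541016, 28.998374938964844) ang 65.6 mean [ 0.7462 -0.0623  0.028 ] z med 0.0292
box 198 ctr 653.3 235.1 size (89.7313003540039, 69.13628387451172) ang 4.9 mean [0.6396 0.2312 0.0348] z med 0.0348
ball 50 ctr 631.7 233.2 size (22.72322654724121, 23.25031852722168) ang 46.6 mean [0.6302 0.2329 0.1159] z med 0.1167
```

View pics/c1.png

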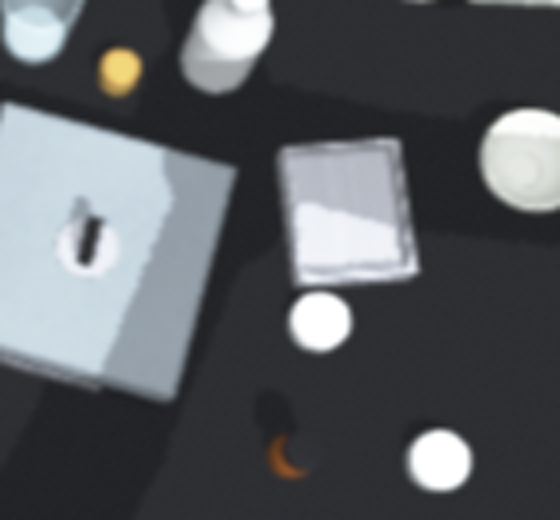

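The two dishes are at top-view pixels (420,200) and (450,235). The lock's grip is at (362,181) and the tray at (427,172). I'll refine the rectangles using connected components.

```bash
cat >> h.py <<'E'
def comp(W,seed,z0,z1,nm=''):
    m=((W[...,2]>z0)&(W[...,2]<z1)).astype(np.uint8)
    n,l=cv2.connectedComponents(m,connectivity=4)
    u,v=seed; k=l[v-3:v+4,u-3:u+4]; k=k[k>0]
    if not len(k): print(nm,'none');return
    P=W[l==np.bincount(k).argmax()]
    (cx,cy),s,a=cv2.minAreaRect((P[:,:2]*1000).astype(np.float32))
    print(nm,len(P),'ctr %.1f %.1f'%(cx,cy),'size %.1f@%.1f %.1f'%(s[0],a,s[1]),'mean',(P.mean(0)*1000).round(1))
    return P
def plan(x,y,z,yaw,frm=None):
    """grasp point world target (m), tool-x yaw deg; prints total move in tool axes & row count"""
    s=robot.get_state();R=s['tool_rot'];p=s['tool_pos']
    d=R.T@(np.array([x,y,z+robot.grip_point_offset])-p)
    c,si=np.cos(np.radians(yaw)),np.sin(np.radians(yaw))
    Rt=np.array([[c,si,0],[si,-c,0],[0,0,-1.]])
    rv=cv2.Rodrigues(R.T@Rt)[0].ravel()
    n=max(np.linalg.norm(d)/.05,np.linalg.norm(rv)/.1499)
    print('t=%.1f move'%s['time_s'],d.round(4),'rot',rv.round(4),'rows>=%.1f'%n,'yaw now %.1f'%np.degrees(np.arctan2(R[1,0],R[0,0])),'grip pt',(p+R[:,2]*robot.grip_point_offset).round(4))
E
python3 - <<'E'
from h import *
for n in('top','side'):
    W=cloud(dict(np.load(n+'0.npz'))); t=n=='top'
    print(n)
    comp(W,(240,190) if t else (290,275),.052,.062,'stage')
    comp(W,(244,203) if t else (306,252),.08,.11,'handle')
    comp(W,(350,200) if t else (300,180),.071,.0785,'deck')
    comp(W,(362,180) if t else (315,162),.1,.13,'lockgrip')
    comp(W,(411,165) if t else (315,150),.017,.03,'tray')
    comp(W,(420,200) if t else (342,156),.014,.03,'d1')
    comp(W,(450,235) if t else (376,148),.014,.03,'d2')
    comp(W,(284,170) if t else (262,236),.031,.04,'box')
    comp(W,(283,155) if t else (264,215),.09,.14,'ball')
    comp(W,(398,125) if t else (274,135),.1,.17,'wash')
    if t: plan(.569,-.031,.19,-11.3)
E
```

```text
top
stage 2497 ctr 478.6 350.8 size 192.4@75.2 158.4 mean [476.5 350.3  56.6]
handle 60 ctr 478.4 350.3 size 42.9@75.1 14.4 mean [477.7 349.9  91.3]
deck 2971 ctr 573.2 -32.4 size 200.2@75.5 201.5 mean [571.1 -31.6  75.2]
lockgrip 52 ctr 570.0 -31.4 size 13.8@78.7 35.4 mean [568.4 -30.8 113.9]
tray 160 ctr 629.0 -263.9 size 120.7@7.0 102.1 mean [ 638.4 -274.8   23. ]
d1 144 ctr 530.5 -237.9 size 45.2@47.7 43.8 mean [ 529.9 -238.3   21.4]
d2 157 ctr 415.9 -338.0 size 43.4@43.5 47.0 mean [ 414.9 -337.3   21.3]
box 140 ctr 653.1 235.6 size 89.5@5.4 68.7 mean [637.9 224.6  35.2]
ball 50 ctr 631.7 233.2 size 22.7@46.6 23.3 mean [630.2 232.9 115.9]
wash 198 ctr 766.1 -149.8 size 49.2@66.3 44.9 mean [ 762.6 -148.1  123.9]
t=0.1 move [ 0.5196 -0.4906  0.0472] rot [-0.0013  0.0006  0.5661] rows>=14.3 yaw now 21.1 grip pt [ 0.2612 -0.6759  0.2367]
side
stage 3076 ctr 480.5 355.1 size 195.9@75.2 160.1 mean [478.7 364.3  56. ]
handle 99 ctr 479.8 356.9 size 44.9@77.1 14.8 mean [479.2 358.8  89.2]
deck 1882 ctr 574.5 -27.9 size 205.7@75.6 203.0 mean [572.1 -18.2  74.7]
lockgrip 60 ctr 572.1 -25.2 size 16.4@78.5 36.7 mean [571.9 -23.  110.1]
tray none
d1 78 ctr 530.3 -233.0 size 46.6@77.2 45.7 mean [ 531.6 -230.3   19.9]
d2 72 ctr 416.8 -329.2 size 48.1@82.0 42.6 mean [ 416.7 -328.8   20. ]
box 186 ctr 654.8 241.9 size 88.7@5.5 70.9 mean [644.7 258.1  34.6]
ball 69 ctr 632.4 241.4 size 22.7@52.4 21.0 mean [632.1 243.3 111.4]
wash 147 ctr 768.9 -138.9 size 42.1@4.7 36.5 mean [ 766.4 -137.8  124. ]
```

Emit:
jog_arm([
  [[0.035, -0.033, 0.003, 0, 0, 0], [0.07, -0.066, 0.006, 0, 0, 0], [0.104, -0.098, 0.009, 0, 0, 0], [0.139, -0.131, 0.012, 0, 0, 0], [0.173, -0.164, 0.016, 0, 0, 0]],
], claw=-1)

```text
time_s: 0.6
tool_pos: [0.3641, -0.4591, 0.2865]
tool_rot: [[0.933, 0.36, -0.0], [0.36, -0.933, 0.0], [0.0, -0.0, -1.0]]
force: [1.8, 0.8, 0.1]
grip_width: 0.0928
gripper_force: 0.0
```

Emit:
jog_arm([
  [[0.035, -0.033, 0.003, 0, 0, 0], [0.07, -0.066, 0.006, 0, 0, 0], [0.104, -0.098, 0.009, 0, 0, 0], [0.139, -0.131, 0.012, 0, 0, 0], [0.173, -0.164, 0.016, 0, 0, 0]],
])

```text
time_s: 1.1
tool_pos: [0.4664, -0.2438, 0.2706]
tool_rot: [[0.933, 0.36, 0.0], [0.36, -0.933, -0.0], [0.0, 0.0, -1.0]]
force: [1.0, 1.3, -0.4]
grip_width: 0.0929
gripper_force: 0.0
```

Emit:
jog_arm([
  [[0.035, -0.033, 0.003, 0, 0, 0.11], [0.07, -0.066, 0.006, 0, 0, 0.22], [0.104, -0.098, 0.009, 0, 0, 0.33], [0.139, -0.131, 0.012, 0, 0, 0.44], [0.173, -0.164, 0.016, 0, 0, 0.566]],
])

```text
time_s: 1.6
tool_pos: [0.5687, -0.0283, 0.2545]
tool_rot: [[0.98, -0.2, -0.0], [-0.2, -0.98, -0.0], [-0.0, 0.0, -1.0]]
force: [0.5, -1.5, -0.0]
grip_width: 0.0928
gripper_force: 0.0
```

Emit:
jog_arm([
  [[0, 0, 0, 0, 0, 0], [0, 0, 0, 0, 0, 0]],
])

```text
time_s: 1.8
tool_pos: [0.5681, -0.0286, 0.2541]
tool_rot: [[0.981, -0.192, -0.001], [-0.192, -0.981, -0.0], [-0.001, 0.0, -1.0]]
force: [0.7, -1.7, -0.4]
grip_width: 0.093
gripper_force: 0.0
```

```bash
python3 - <<'E'
from h import *
c=cap('wrist','w1.png'); np.savez('w1.npz',**c); W=cloud(c)
print(c['intrinsics'][0],c['world_from_camera'].round(3))
plan(.570,-.031,.105,-11.3)
for z0,z1 in((.09,.13),(.071,.0775),(.0785,.09)):
    m=(W[...,2]>z0)&(W[...,2]<z1); P=W[m]; 
    if len(P): print(z0,len(P),cv2.minAreaRect((P[:,:2]*1000).astype(np.float32)),P.mean(0))
E
```

```text
[301.45205336   0.         314.41892652] [[-0.192  0.945  0.266  0.641]
 [-0.981 -0.185 -0.052 -0.043]
 [ 0.    -0.271  0.963  0.337]
 [ 0.     0.     0.     1.   ]]
t=1.9 move [0.0025 0.0001 0.084 ] rot [0.0008 0.001  0.0017] rows>=1.7 yaw now -11.2 grip pt [ 0.5676 -0.0304  0.189 ]
0.09 881 ((571.0955200195312, -29.72449493408203), (13.768438339233398, 35.806827545166016), 78.54414367675781) [ 0.57357466 -0.03024421  0.11379058]
0.071 42913 ((594.4494018554688, 56.25892639160156), (378.9203186035156, 200.46588134765625), 75.46026611328125) [ 0.58883609 -0.03281936  0.07583904]
0.0785 1666 ((626.5877075195312, 82.01348876953125), (297.0542907714844, 77.88136291503906), 70.51373291015625) [ 0.57476012 -0.02621868  0.0818438 ]
```

View pics/w1.png

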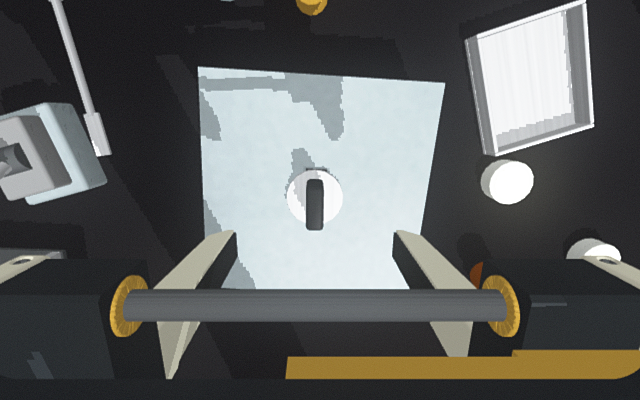

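The wrist view shows the lock's disc at (315,197) with its black grip from (315,180) to (315,230), lying between the open fingers. Next I descend, grip and measure.

Emit:
jog_arm([
  [[0.003, 0, 0.04, 0, 0, 0], [0.003, 0, 0.084, 0, 0, 0], [0.003, 0, 0.084, 0, 0, 0]],
])

```text
time_s: 2.15
tool_pos: [0.5682, -0.0328, 0.1667]
tool_rot: [[0.98, -0.198, -0.008], [-0.198, -0.98, -0.001], [-0.008, 0.002, -1.0]]
force: [-0.9, 0.1, 0.1]
grip_width: 0.0931
gripper_force: 0.0
```

Emit:
jog_arm([
  [[0, 0, 0, 0, 0, 0], [0, 0, 0, 0, 0, 0], [0, 0, 0, 0, 0, 0], [0, 0, 0, 0, 0, 0], [0, 0, 0, 0, 0, 0]],
], claw=1, newtons=30)

```text
time_s: 2.65
tool_pos: [0.5713, -0.0308, 0.1717]
tool_rot: [[0.981, -0.196, 0.002], [-0.196, -0.981, 0.0], [0.001, -0.0, -1.0]]
force: [-0.2, -0.0, -0.8]
grip_width: 0.0578
gripper_force: 0.0
```

Emit:
jog_arm([
  [[0, 0, 0, 0, 0, 0], [0, 0, 0, 0, 0, 0], [0, 0, 0, 0, 0, 0]],
])

```text
time_s: 2.95
tool_pos: [0.571, -0.0307, 0.1707]
tool_rot: [[0.981, -0.196, -0.0], [-0.196, -0.981, -0.0], [-0.0, 0.0, -1.0]]
force: [0.5, -0.1, -0.2]
grip_width: 0.0336
gripper_force: 0.0
```

Emit:
jog_arm([
  [[0, 0, 0, 0, 0, 0], [0, 0, 0, 0, 0, 0], [0, 0, 0, 0, 0, 0], [0, 0, 0, 0, 0, 0], [0, 0, 0, 0, 0, 0]],
])

```text
time_s: 3.45
tool_pos: [0.571, -0.0307, 0.1706]
tool_rot: [[0.981, -0.196, -0.0], [-0.196, -0.981, 0.0], [-0.0, -0.0, -1.0]]
force: [0.2, 1.2, -0.7]
grip_width: 0.0139
gripper_force: 30.0
```

```bash
python3 - <<'E'
from h import *
s=robot.get_state();print(s['grip_width'],s['gripper_force'],s['force'],s['torque'],s['joints'].round(2))
plan(.573,-.032,.105,75.5)
E
```

```text
0.013918868151495971 29.9996817111969 [ 0.24466022  1.20393697 -0.67663203] [ 0.25157703 -0.03673205  0.05777204] [-0.11  0.6   0.1   2.07 -0.12  0.48 -1.69]
t=3.5 move [0.0022 0.0009 0.0003] rot [-1.0000e-04  0.0000e+00 -1.5148e+00] rows>=10.1 yaw now -11.3 grip pt [ 0.571  -0.0307  0.1053]
```

Emit:
jog_arm([
  [[0, 0, 0, 0, 0, -0.12], [0, 0, 0, 0, 0, -0.26], [0, 0, 0, 0, 0, -0.4], [0, 0, 0, 0, 0, -0.53], [0, 0, 0, 0, 0, -0.66]],
])

```text
time_s: 3.95
tool_pos: [0.5709, -0.031, 0.1706]
tool_rot: [[0.892, 0.451, -0.0], [0.451, -0.892, -0.0], [-0.0, -0.0, -1.0]]
force: [0.6, 0.7, -1.3]
grip_width: 0.0136
gripper_force: 30.0
```

Emit:
jog_arm([
  [[0, 0, 0, 0, 0, -0.13], [0, 0, 0, 0, 0, -0.26], [0, 0, 0, 0, 0, -0.4], [0, 0, 0, 0, 0, -0.53], [0, 0, 0, 0, 0, -0.66]],
])

```text
time_s: 4.45
tool_pos: [0.5709, -0.0311, 0.1706]
tool_rot: [[0.429, 0.904, -0.0], [0.904, -0.429, -0.0], [-0.0, -0.0, -1.0]]
force: [0.8, -0.1, -1.4]
grip_width: 0.0136
gripper_force: 30.0
```

Emit:
jog_arm([
  [[0, 0, 0, 0, 0, -0.1], [0, 0, 0, 0, 0, -0.195], [0, 0, 0, 0, 0, -0.195], [0, 0, 0, 0, 0, -0.195]],
])

```text
time_s: 4.85
tool_pos: [0.571, -0.0311, 0.1706]
tool_rot: [[0.253, 0.967, -0.0], [0.967, -0.253, 0.0], [-0.0, -0.0, -1.0]]
force: [0.2, 0.6, -0.7]
grip_width: 0.014
gripper_force: 30.0
```

```bash
python3 - <<'E'
from h import *
s=robot.get_state();print(s['grip_width'],s['gripper_force'],s['force'],s['torque'],s['joints'].round(2))
plan(.573,-.032,.105,75.5)
E
```

```text
0.013962385585342874 29.999661147594452 [ 0.2337668   0.59318036 -0.7010772 ] [-0.0487855  -0.02800568 -0.03774373] [ 0.17  0.62 -0.32  2.05  0.36  0.53 -0.66]
t=4.8 move [-0.0004  0.0022  0.0003] rot [-0.0001  0.     -0.003 ] rows>=0.0 yaw now 75.3 grip pt [ 0.571  -0.0311  0.1053]
```

Emit:
jog_arm([
  [[0, 0, -0.003, 0, 0, 0], [0, 0, -0.006, 0, 0, 0], [0, 0, -0.009, 0, 0, 0], [0, 0, -0.012, 0, 0, 0], [0, 0, -0.015, 0, 0, 0]],
])

```text
time_s: 5.35
tool_pos: [0.5702, -0.0318, 0.1819]
tool_rot: [[0.252, 0.968, -0.004], [0.968, -0.252, 0.0], [-0.001, -0.004, -1.0]]
force: [9.4, -3.0, -48.8]
grip_width: 0.0137
gripper_force: 29.8
```

Emit:
jog_arm([
  [[0, 0, 0.006, 0, 0, 0], [0, 0, 0.012, 0, 0, 0], [0, 0.002, 0.012, 0, 0, 0], [0, 0.002, 0.012, 0, 0, 0]],
])

```text
time_s: 5.75
tool_pos: [0.5713, -0.0306, 0.1756]
tool_rot: [[0.251, 0.968, -0.002], [0.968, -0.251, -0.001], [-0.002, -0.002, -1.0]]
force: [-12.2, 0.8, 23.0]
grip_width: 0.0138
gripper_force: 30.0
```

```bash
python3 - <<'E'
from h import *
s=robot.get_state();print(s['grip_width'],s['gripper_force'],s['force'],s['torque'])
plan(.573,-.032,.105,75.5)
c=cap('wrist','w2.png'); W=cloud(c); np.savez('w2.npz',**c)
cv2.imwrite('pics/w2c.png',cv2.resize(c['image'][40:330,150:500],None,fx=2,fy=2))
E
```

```text
0.013830653543480672 30.004520416259766 [-12.19040382   0.79870903  23.03523971] [0.37108474 2.50459664 0.00382361]
t=5.8 move [-0.0009  0.002   0.0053] rot [-0.0019  0.0017 -0.0002] rows>=0.1 yaw now 75.5 grip pt [ 0.5711 -0.0307  0.1103]
```

View pics/w2c.png

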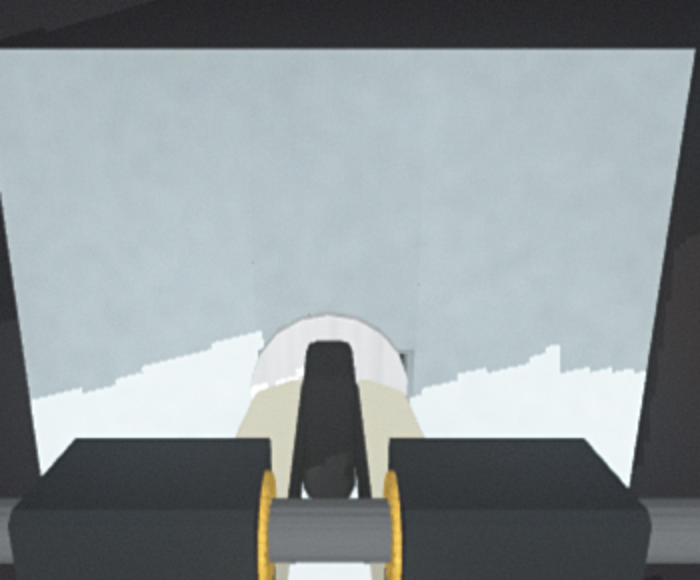

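The crop shows a dark strip peeking out right of the disc at (405,360), which could be a slot end. I'll use the depth images to check which way the slot runs.

```bash
python3 - <<'E'
from h import *
np.set_printoptions(linewidth=200)
for f,b in(('w1.npz',(296,160,340,178)),('w2.npz',(345,205,366,250))):
    c=dict(np.load(f));W=cloud(c);u0,v0,u1,v1=b
    z=W[v0:v1,u0:u1,2]*1000
    print(f);print(z[::2,::2].round(0).astype(int))
    m=(W[...,2]<.070)&(np.hypot(W[...,0]-.573,W[...,1]+.032)<.05); 
    print(m.sum(), W[m][:,:2].min(0),W[m][:,:2].max(0))
c1=dict(np.load('w1.npz'))['image'][140:240,270:360]; c2=dict(np.load('w2.npz'))['image'][180:280,250:380]
cv2.imwrite('pics/cc.png',np.hstack([cv2.resize(c1,(360,400),interpolation=2),cv2.resize(c2,(440,400),interpolation=2)]))
E
```

```text
w1.npz
[[76 76 77 77 76 76 76 77 76 76 76 76 75 76 76 76 76 76 76 75 76 76]
 [76 76 76 75 75 76 77 75 76 76 76 76 76 75 75 77 75 75 76 75 76 75]
 [77 77 75 76 75 75 75 76 77 76 77 76 75 76 76 76 76 75 75 75 75 76]
 [76 76 77 76 75 76 77 76 77 76 76 76 76 76 76 76 76 77 77 77 76 75]
 [76 76 76 75 76 74 74 75 74 75 74 74 74 74 75 74 74 75 76 76 76 76]
 [76 75 74 75 74 41 78 79 81 81 81 80 78 42 41 41 75 76 76 75 77 75]
 [76 77 76 75 82 81 81 82 82 81 81 81 83 81 82 79 74 76 75 75 75 76]
 [76 76 82 82 82 82 82 80 82 81 82 82 82 83 82 82 81 78 77 75 76 76]
 [80 82 83 81 82 81 82 81 82 83 82 81 82 82 82 83 81 82 82 76 77 75]]
25 [ 0.58442083 -0.04425683] [ 0.60001421 -0.00071928]
w2.npz
[[                  76                   76                   76                   76                   75                   77                   76                   75                   77
                    76                   76]
 [                  75                   76                   76                   76                   76                   76                   76                   76    
[... 4434 characters left out ...]
 114                   76                   76                   76
                    76                   75]
 [                 117                  116                  116                  116                  116                  117                   76                   76                   76
                    76                   76]
 [                 118                  119                  119                  118                  118                  119                  118                   75                   75
                    76                   76]]
16 [ 0.59520656 -0.04238164] [ 0.59673472 -0.02867693]<stdin>:6: RuntimeWarning: invalid value encountered in cast
```

View pics/cc.png

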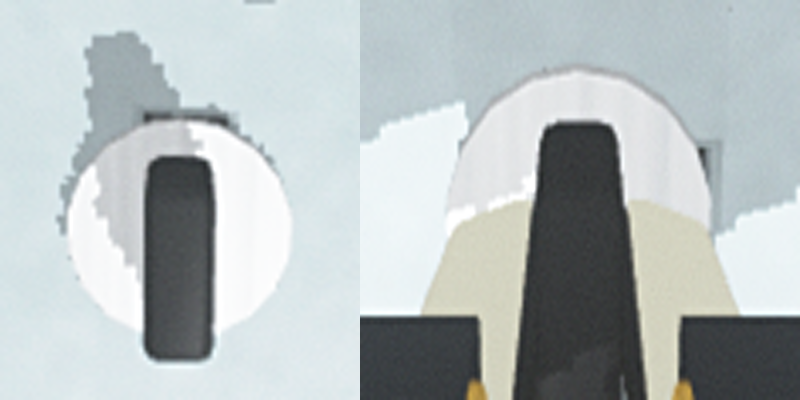

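The holes in depth (41 mm) show the slot running along world −14.5°, so the lock's x has to lie at about −14.5° to come out. I'll relax the grip, regrip, and turn it to the slot.

Emit:
jog_arm([
  [[0, 0, 0, 0, 0, 0], [0, 0, 0, 0, 0, 0], [0, 0, 0.002, 0, 0, 0], [0, 0, 0.002, 0, 0, 0]],
], claw=0.5)

```text
time_s: 6.2
tool_pos: [0.5731, -0.0314, 0.1714]
tool_rot: [[0.251, 0.968, -0.0], [0.968, -0.251, -0.0], [-0.0, -0.0, -1.0]]
force: [0.0, 0.3, -0.3]
grip_width: 0.0234
gripper_force: 0.0
```

Emit:
jog_arm([
  [[0, 0, 0, 0, 0, 0], [0, 0, 0, 0, 0, 0], [0, 0, 0, 0, 0, 0], [0, 0, 0, 0, 0, 0], [0, 0, 0, 0, 0, 0]],
], claw=1, newtons=45)

```text
time_s: 6.7
tool_pos: [0.5729, -0.0314, 0.1716]
tool_rot: [[0.25, 0.968, -0.0], [0.968, -0.25, -0.0], [-0.0, -0.0, -1.0]]
force: [0.0, -1.1, -1.2]
grip_width: 0.0139
gripper_force: 45.0
```

```bash
python3 - <<'E'
from h import *
s=robot.get_state();print(s['grip_width'],s['gripper_force'],s['force'],s['torque'])
plan(.573,-.032,.105,-14.5)
E
```

```text
0.013910952535311112 44.9996155500412 [ 0.04757329 -1.08842417 -1.24645793] [-0.081021   -0.05689069 -0.03468578]
t=6.7 move [-0.0006  0.0002  0.0013] rot [-1.0000e-04  2.0000e-04  1.5708e+00] rows>=10.5 yaw now 75.5 grip pt [ 0.5729 -0.0314  0.1063]
```

Emit:
jog_arm([
  [[0, 0, 0, 0, 0, 0.13], [0, 0, 0, 0, 0, 0.27], [0, 0, 0, 0, 0, 0.41], [0, 0, 0, 0, 0, 0.55], [0, 0, 0, 0, 0, 0.69]],
])

```text
time_s: 7.2
tool_pos: [0.573, -0.0313, 0.1717]
tool_rot: [[0.813, 0.583, 0.0], [0.583, -0.813, 0.0], [0.0, -0.0, -1.0]]
force: [-0.4, -0.5, -1.6]
grip_width: 0.0136
gripper_force: 45.0
```

Emit:
jog_arm([
  [[0, 0, 0, 0, 0, 0.14], [0, 0, 0, 0, 0, 0.28], [0, 0, 0, 0, 0, 0.42], [0, 0, 0, 0, 0, 0.56], [0, 0, 0, 0, 0, 0.69]],
])

```text
time_s: 7.7
tool_pos: [0.573, -0.0312, 0.1717]
tool_rot: [[0.998, -0.068, 0.0], [-0.068, -0.998, 0.0], [0.0, -0.0, -1.0]]
force: [-0.0, 0.5, -1.4]
grip_width: 0.014
gripper_force: 45.0
```

Emit:
jog_arm([
  [[0, 0, 0, 0, 0, 0.1], [0, 0, 0, 0, 0, 0.191], [0, 0, 0, 0, 0, 0.191], [0, 0, -0.003, 0, 0, 0.191], [0, 0, -0.006, 0, 0, 0.191]],
])

```text
time_s: 8.2
tool_pos: [0.5729, -0.0312, 0.1778]
tool_rot: [[0.969, -0.248, -0.0], [-0.248, -0.969, 0.0], [-0.0, -0.0, -1.0]]
force: [-0.1, 1.3, -1.8]
grip_width: 0.0137
gripper_force: 45.0
```

Emit:
jog_arm([
  [[0, 0, -0.003, 0, 0, 0], [0, 0, -0.006, 0, 0, 0], [0, 0, -0.006, 0, 0, 0]],
])

```text
time_s: 8.5
tool_pos: [0.5732, -0.0313, 0.1843]
tool_rot: [[0.968, -0.25, 0.001], [-0.25, -0.968, 0.0], [0.001, -0.0, -1.0]]
force: [0.5, 2.1, -0.5]
grip_width: 0.0133
gripper_force: 45.0
```

The lock is coming out freely. I'll lift it further and check it.

Emit:
jog_arm([
  [[0, 0, -0.02, 0, 0, 0], [0, 0, -0.045, 0, 0, 0], [0, 0, -0.045, 0, 0, 0]],
])

```text
time_s: 8.8
tool_pos: [0.5741, -0.0317, 0.2312]
tool_rot: [[0.968, -0.251, 0.004], [-0.251, -0.968, -0.0], [0.004, -0.001, -1.0]]
force: [0.1, -0.2, -1.5]
grip_width: 0.0139
gripper_force: 45.0
```

```bash
python3 - <<'E'
from h import *
plan(.629,-.264,.165,-14.5)
c=cap('wrist','w3.png'); W=cloud(c); np.savez('w3.npz',**c)
m=(W[...,2]<.066)&(np.hypot(W[...,0]-.573,W[...,1]+.032)<.04);P=W[m];print(len(P),cv2.minAreaRect((P[:,:2]*1000).astype(np.float32)) if len(P) else 0)
c=cap('side'); cv2.imwrite('pics/s3.png',cv2.resize(c['image'][90:220,230:420],None,fx=4,fy=4))
t=cap('top'); np.savez('t3.npz',**t)
E
```

```text
t=8.8 move [0.1114 0.2111 0.0012] rot [-0.001  -0.0042 -0.0004] rows>=4.8 yaw now -14.5 grip pt [ 0.5744 -0.0317  0.1659]
278 ((579.7052612304688, -31.633777618408203), (19.701492309570312, 15.763754844665527), 74.93769073486328)
```

View pics/s3.png

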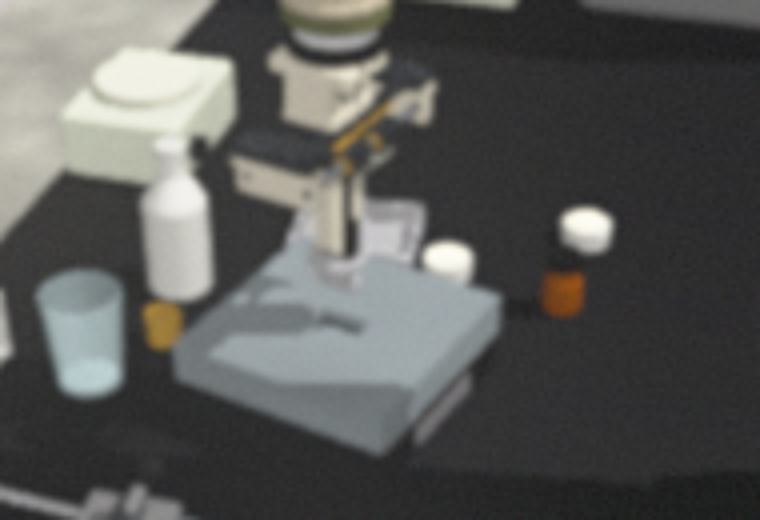

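The lock (side crop (345,250)) hangs free above the deck. Now I take it to the tray.

Emit:
jog_arm([
  [[0.022, 0.042, 0, 0, 0, 0], [0.044, 0.084, 0, 0, 0, 0], [0.067, 0.127, 0, 0, 0, 0], [0.089, 0.169, 0, 0, 0, 0], [0.111, 0.211, 0, 0, 0, 0]],
])

```text
time_s: 9.45
tool_pos: [0.6273, -0.2652, 0.2271]
tool_rot: [[0.968, -0.25, -0.002], [-0.25, -0.968, 0.001], [-0.002, -0.0, -1.0]]
force: [1.8, 0.0, -1.7]
grip_width: 0.0136
gripper_force: 45.0
```

Emit:
jog_arm([
  [[0, 0, 0, 0, 0, 0], [0, 0, 0.03, 0, 0, 0], [0, 0, 0.06, 0, 0, 0], [0, 0, 0.085, 0, 0, 0], [0, 0, 0.092, 0, 0, 0]],
])

```text
time_s: 9.95
tool_pos: [0.6257, -0.2622, 0.1327]
tool_rot: [[0.968, -0.25, -0.006], [-0.25, -0.968, 0.002], [-0.006, -0.001, -1.0]]
force: [0.7, -0.1, -1.5]
grip_width: 0.0139
gripper_force: 45.0
```

```bash
python3 - <<'E'
from h import *
plan(.629,-.264,.0625,-14.5);print(robot.get_state()['force'])
c=cap('wrist'); np.savez('w4.npz',**c); W=cloud(c)
cv2.imwrite('pics/w4.png',c['image'])
m=(W[...,2]>.018)&(W[...,2]<.03)&(np.hypot(W[...,0]-.629,W[...,1]+.264)<.09)&(W[...,0]>.555);P=W[m];print(len(P),cv2.minAreaRect((P[:,:2]*1000).astype(np.float32)) if len(P) else 0)
E
```

```text
t=9.9 move [0.0037 0.001  0.0048] rot [-0.0008  0.0062  0.0003] rows>=0.1 yaw now -14.5 grip pt [ 0.6253 -0.262   0.0674]
[ 0.70824923 -0.06788983 -1.53683342]
2980 ((634.5513916015625, -260.7625732421875), (107.02545928955078, 100.17070770263672), 6.502241134643555)
```

View pics/w4.png

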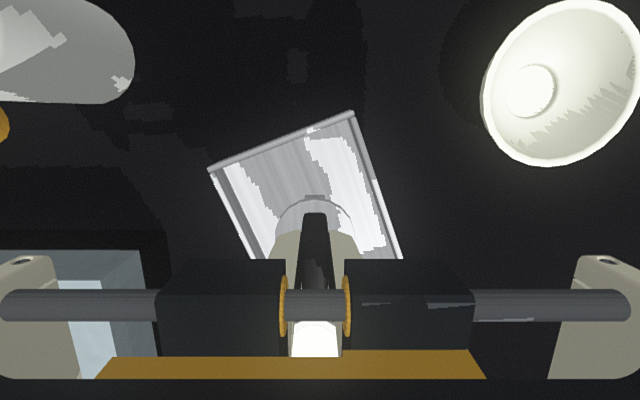

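The lock at (315,215) hangs inside the tray, whose far corners are at (210,170) and (352,112). I'll lower it the last few millimetres until contact and release.

Emit:
jog_arm([
  [[0.002, 0, 0.003, 0, 0, 0], [0.002, 0, 0.005, 0, 0, 0], [0.002, 0, 0.006, 0, 0, 0], [0.002, 0, 0.006, 0, 0, 0]],
])

```text
time_s: 10.4
tool_pos: [0.6298, -0.264, 0.1315]
tool_rot: [[0.968, -0.251, 0.001], [-0.251, -0.968, -0.0], [0.001, 0.0, -1.0]]
force: [-0.4, 0.4, -1.2]
grip_width: 0.0131
gripper_force: 45.0
```

Emit:
jog_arm([
  [[0, 0, 0.002, 0, 0, 0], [0, 0, 0.003, 0, 0, 0], [0, 0, 0.004, 0, 0, 0], [0, 0, 0.004, 0, 0, 0]],
])

```text
time_s: 10.8
tool_pos: [0.6294, -0.2639, 0.1266]
tool_rot: [[0.968, -0.251, -0.0], [-0.251, -0.968, 0.0], [-0.0, -0.0, -1.0]]
force: [-0.3, -0.3, -1.3]
grip_width: 0.0136
gripper_force: 45.0
```

Emit:
jog_arm([
  [[0, 0, 0.001, 0, 0, 0], [0, 0, 0.001, 0, 0, 0]],
])

```text
time_s: 11.0
tool_pos: [0.6295, -0.2639, 0.1256]
tool_rot: [[0.968, -0.25, -0.0], [-0.25, -0.968, 0.0], [-0.0, -0.0, -1.0]]
force: [-0.6, 0.2, -1.3]
grip_width: 0.0136
gripper_force: 45.0
```

Emit:
jog_arm([
  [[0, 0, 0.001, 0, 0, 0], [0, 0, 0.001, 0, 0, 0]],
])

```text
time_s: 11.2
tool_pos: [0.6295, -0.264, 0.1255]
tool_rot: [[0.968, -0.251, 0.0], [-0.251, -0.968, -0.0], [0.0, -0.0, -1.0]]
force: [-2.0, 0.7, 6.5]
grip_width: 0.0139
gripper_force: 45.0
```

Emit:
jog_arm([
  [[0, 0, 0.001, 0, 0, 0], [0, 0, 0.001, 0, 0, 0]],
])

```text
time_s: 11.4
tool_pos: [0.6295, -0.2639, 0.1255]
tool_rot: [[0.968, -0.251, 0.001], [-0.251, -0.968, 0.0], [0.001, -0.0, -1.0]]
force: [-4.3, 2.1, 15.0]
grip_width: 0.0138
gripper_force: 45.0
```

Emit:
jog_arm([
  [[0, 0, 0.001, 0, 0, 0], [0, 0, 0.001, 0, 0, 0]],
])

```text
time_s: 11.6
tool_pos: [0.6295, -0.264, 0.1254]
tool_rot: [[0.968, -0.251, 0.001], [-0.251, -0.968, 0.0], [0.001, -0.0, -1.0]]
force: [-7.2, 3.7, 23.8]
grip_width: 0.0134
gripper_force: 45.0
```

Emit:
jog_arm([
  [[0, 0, -0.002, 0, 0, 0], [0, 0, -0.002, 0, 0, 0]],
])

```text
time_s: 11.8
tool_pos: [0.6298, -0.264, 0.1255]
tool_rot: [[0.968, -0.251, 0.001], [-0.251, -0.968, -0.0], [0.001, 0.0, -1.0]]
force: [-2.3, 0.7, 11.2]
grip_width: 0.0135
gripper_force: 45.0
```

Emit:
jog_arm([
  [[0, 0, 0, 0, 0, 0], [0, 0, 0, 0, 0, 0], [0, 0, 0, 0, 0, 0], [0, 0, -0.03, 0, 0, 0], [0, 0, -0.08, 0, 0, 0]],
], claw=0.3)

```text
time_s: 12.3
tool_pos: [0.628, -0.2632, 0.202]
tool_rot: [[0.968, -0.25, -0.007], [-0.25, -0.968, 0.002], [-0.007, -0.0, -1.0]]
force: [0.3, 0.4, 0.7]
grip_width: 0.0325
gripper_force: 0.0
```

Emit:
jog_arm([
  [[0, 0, -0.05, 0, 0, 0], [0, 0, -0.07, 0, 0, 0], [0, 0, -0.07, 0, 0, 0]],
], claw=-0.3)

```text
time_s: 12.6
tool_pos: [0.6307, -0.2646, 0.2785]
tool_rot: [[0.968, -0.251, 0.006], [-0.251, -0.968, -0.002], [0.006, 0.001, -1.0]]
force: [-0.7, 0.4, 0.1]
grip_width: 0.0519
gripper_force: 0.0
```

```bash
python3 - <<'E'
from h import *
c=cap('wrist'); np.savez('w5.npz',**c); W=cloud(c)
cv2.imwrite('pics/w5.png',c['image'])
m=(W[...,2]>.06)&(W[...,2]<.085)&(np.hypot(W[...,0]-.629,W[...,1]+.264)<.06);P=W[m];print('lock top',len(P),P.mean(0) if len(P) else 0,P[:,2].max() if len(P) else 0)
plan(.47,.30,.195,75.2-180)
plan(.47,.30,.195,75.2)
print(robot.get_state()['joints'].round(2))
E
```

```text
lock top 479 [ 0.63116141 -0.26514521  0.0691982 ] 0.07164685206617583
t=12.7 move [-0.2961 -0.506   0.0149] rot [-0.002  -0.0023  1.5759] rows>=11.7 yaw now -14.5 grip pt [ 0.6301 -0.2641  0.2108]
t=12.7 move [-0.2961 -0.506   0.0149] rot [ 0.0023 -0.002  -1.5657] rows>=11.7 yaw now -14.5 grip pt [ 0.6301 -0.2641  0.2108]
[ 0.23  0.58  0.13  1.74 -0.1   0.83 -1.42]
```

View pics/w5.png

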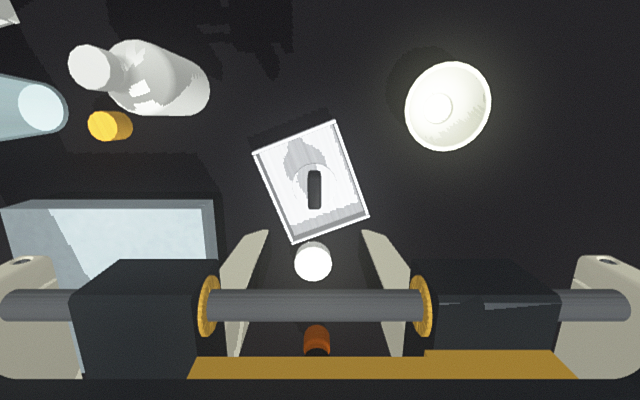

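The lock stands upright in the tray at (314,188). Now I go to the stage.

Emit:
jog_arm([
  [[-0.024, -0.043, 0, 0, 0, 0], [-0.048, -0.086, 0, 0, 0, 0], [-0.072, -0.129, 0, 0, 0, 0], [-0.096, -0.172, 0, 0, 0, 0], [-0.12, -0.215, 0, 0, 0, 0]],
])

```text
time_s: 13.15
tool_pos: [0.5657, -0.0239, 0.273]
tool_rot: [[0.968, -0.251, -0.003], [-0.251, -0.968, -0.0], [-0.003, 0.001, -1.0]]
force: [0.7, 0.9, 0.7]
grip_width: 0.0603
gripper_force: 0.0
```

Emit:
jog_arm([
  [[-0.024, -0.043, 0, 0, 0, 0], [-0.048, -0.086, 0, 0, 0, 0], [-0.072, -0.129, 0, 0, 0, 0], [-0.096, -0.172, 0, 0, 0, 0], [-0.12, -0.215, 0, 0, 0, 0]],
])

```text
time_s: 13.65
tool_pos: [0.5034, 0.2141, 0.2731]
tool_rot: [[0.968, -0.25, -0.002], [-0.25, -0.968, -0.001], [-0.002, 0.002, -1.0]]
force: [1.6, 0.3, -0.3]
grip_width: 0.0606
gripper_force: 0.0
```

Emit:
jog_arm([
  [[-0.012, -0.025, 0, 0, 0, -0.14], [-0.024, -0.05, 0, 0, 0, -0.28], [-0.036, -0.075, 0, 0, 0, -0.42], [-0.048, -0.1, 0, 0, 0, -0.56], [-0.061, -0.126, 0, 0, 0, -0.7]],
])

```text
time_s: 14.15
tool_pos: [0.4765, 0.3504, 0.2728]
tool_rot: [[0.899, 0.437, -0.002], [0.437, -0.899, -0.002], [-0.003, 0.001, -1.0]]
force: [0.9, -0.3, 0.9]
grip_width: 0.0607
gripper_force: 0.0
```

Emit:
jog_arm([
  [[0, 0, 0, 0, 0, -0.14], [0, 0, 0, 0, 0, -0.28], [0, 0, 0, 0, 0, -0.42], [0, 0, 0, 0, 0, -0.56], [0, 0, 0, 0, 0, -0.7]],
])

```text
time_s: 14.65
tool_pos: [0.4767, 0.3494, 0.2727]
tool_rot: [[0.406, 0.914, -0.003], [0.914, -0.406, -0.002], [-0.003, -0.002, -1.0]]
force: [0.4, 0.2, -0.1]
grip_width: 0.0607
gripper_force: 0.0
```

Emit:
jog_arm([
  [[0, 0, 0, 0, 0, -0.08], [0, 0, 0, 0, 0, -0.165], [0, 0, 0, 0, 0, -0.165], [0, 0, 0, 0, 0, -0.165]],
])

```text
time_s: 15.05
tool_pos: [0.4771, 0.3494, 0.2735]
tool_rot: [[0.259, 0.966, -0.002], [0.966, -0.259, -0.001], [-0.001, -0.002, -1.0]]
force: [-0.3, -0.2, -0.6]
grip_width: 0.0605
gripper_force: 0.0
```

```bash
python3 - <<'E'
from h import *
c=cap('wrist','w6.png'); np.savez('w6.npz',**c); W=cloud(c)
K=np.hypot(W[...,0]-.478,W[...,1]-.35)
for z0,z1,r in((.085,.1,.05),(.05,.062,.2)):
    m=(W[...,2]>z0)&(W[...,2]<z1)&(K<r);P=W[m];print(len(P),cv2.minAreaRect((P[:,:2]*1000).astype(np.float32)) if len(P) else 0,P.mean(0))
plan(.478,.350,.08,75.1)
E
```

```text
712 ((478.82952880859375, 353.34552001953125), (44.44660186767578, 13.678033828735352), 74.80742645263672) [0.47899598 0.35495033 0.09224891]
27066 ((535.475341796875, 337.99383544921875), (191.9040985107422, 276.5394287109375), 74.96746826171875) [0.49076921 0.36190434 0.05700935]
t=15.1 move [0.0008 0.0009 0.1284] rot [-0.0012  0.0011 -0.0012] rows>=2.6 yaw now 75.0 grip pt [0.477  0.3495 0.2084]
```

The stage handle is at (0.4785, 0.352) with the bar top at 0.092 (aluminium plate, neither green nor turquoise). Next I descend and grip.

Emit:
jog_arm([
  [[0.003, 0.001, 0.04, 0, 0, 0], [0.003, 0.001, 0.08, 0, 0, 0], [0.003, 0.001, 0.115, 0, 0, 0], [0.003, 0.001, 0.128, 0, 0, 0], [0.003, 0.001, 0.128, 0, 0, 0]],
])

```text
time_s: 15.6
tool_pos: [0.4783, 0.3522, 0.1451]
tool_rot: [[0.256, 0.967, -0.003], [0.967, -0.256, -0.002], [-0.003, -0.002, -1.0]]
force: [-1.0, 1.1, 0.1]
grip_width: 0.0608
gripper_force: 0.0
```

Emit:
jog_arm([
  [[0, 0, 0, 0, 0, 0], [0, 0, 0, 0, 0, 0], [0, 0, 0, 0, 0, 0], [0, 0, 0, 0, 0, 0], [0, 0, 0, 0, 0, 0]],
], claw=1, newtons=60)

```text
time_s: 16.1
tool_pos: [0.4793, 0.3525, 0.1474]
tool_rot: [[0.256, 0.967, 0.001], [0.967, -0.256, 0.001], [0.001, 0.001, -1.0]]
force: [-1.0, -0.9, 0.8]
grip_width: 0.0247
gripper_force: 0.0
```

Emit:
jog_arm([
  [[0, 0, 0, 0, 0, 0], [0, 0, 0, 0, 0, 0], [0, 0, 0, 0, 0, 0], [0, 0, 0, 0, 0, 0]],
])

```text
time_s: 16.5
tool_pos: [0.4792, 0.3524, 0.1469]
tool_rot: [[0.256, 0.967, 0.0], [0.967, -0.256, 0.0], [0.0, 0.0, -1.0]]
force: [-0.1, -0.8, 4.9]
grip_width: 0.0137
gripper_force: 60.0
```

```bash
python3 - <<'E'
from h import *
s=robot.get_state();print(s['grip_width'],s['gripper_force'],s['force'],s['torque'])
plan(.478,.350,.08,75.1)
E
```

```text
0.013683893000478701 60.00116944313049 [-0.12019523 -0.77763278  4.91174585] [-0.26788173 -0.0726323   0.01366672]
t=16.5 move [-0.0026 -0.0005  0.0016] rot [ 0.0002 -0.0001  0.001 ] rows>=0.1 yaw now 75.2 grip pt [0.4792 0.3524 0.0816]
```

Emit:
jog_arm([
  [[0, 0, -0.01, 0, 0, 0], [0, 0, -0.03, 0, 0, 0], [0, 0, -0.06, 0, 0, 0], [0, 0, -0.09, 0, 0, 0], [0, 0, -0.12, 0, 0, 0]],
])

```text
time_s: 17.0
tool_pos: [0.4785, 0.352, 0.2677]
tool_rot: [[0.256, 0.967, -0.001], [0.967, -0.256, -0.001], [-0.001, -0.001, -1.0]]
force: [0.6, 0.2, -4.5]
grip_width: 0.0137
gripper_force: 60.0
```

Emit:
jog_arm([
  [[0, 0, 0, 0, 0, 0], [0, 0, 0, 0, 0, 0]],
])

```text
time_s: 17.2
tool_pos: [0.4789, 0.352, 0.2666]
tool_rot: [[0.256, 0.967, 0.0], [0.967, -0.256, 0.0], [0.0, 0.0, -1.0]]
force: [1.0, -1.2, -5.4]
grip_width: 0.0136
gripper_force: 60.0
```

```bash
python3 - <<'E'
from h import *
s=robot.get_state();print(s['force'],s['torque'])
plan(.573,-.032,.2,-14.5)
c=cap('side'); cv2.imwrite('pics/s7.png',cv2.resize(c['image'][130:320,180:420],None,fx=3,fy=3))
c=dict(np.load('w6.npz'))
# slot from top image with lock gone
t=cap('top','t7.png');np.savez('t7.npz',**t);W=cloud(t)
m=(W[...,2]<.06)&(np.hypot(W[...,0]-.573,W[...,1]+.032)<.06);P=W[m];print(len(P),cv2.minAreaRect((P[:,:2]*1000).astype(np.float32)) if len(P)>2 else 0)
comp(W,(350,200),.071,.0785,'deck')
E
```

```text
[ 0.95731788 -1.21376261 -5.42161715] [-0.05286706 -0.06561659 -0.01936654]
t=17.2 move [-0.3471  0.1894  0.0013] rot [ 1.0000e-04 -3.0000e-04  1.5646e+00] rows>=10.4 yaw now 75.1 grip pt [0.4789 0.352  0.2013]
71 ((580.36181640625, -34.9622802734375), (18.616235733032227, 44.944454193115234), 76.01068115234375)
deck 3030 ctr 573.3 -32.4 size 200.3@75.6 202.0 mean [571.2 -32.   75.2]
```

View pics/s7.png

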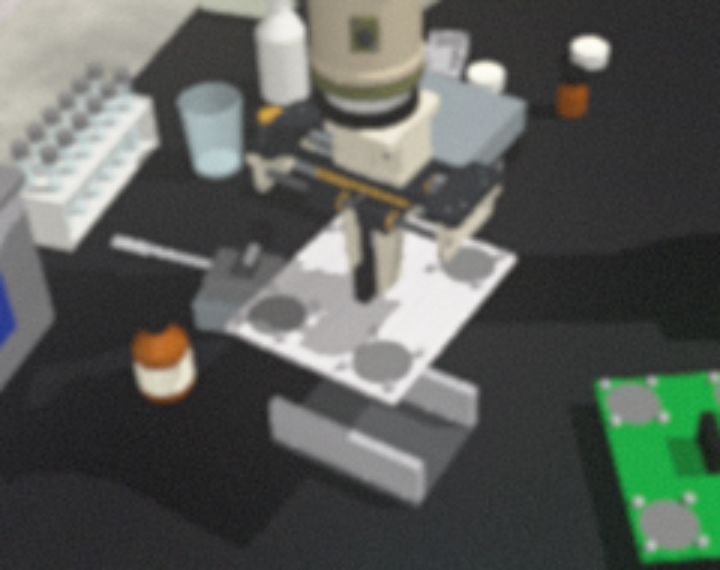

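The stage hangs level from the handle at crop (368,280). Now I carry it over and turn it to the slot.

Emit:
jog_arm([
  [[-0.035, 0.019, 0, 0, 0, 0], [-0.07, 0.038, 0, 0, 0, 0], [-0.105, 0.057, 0, 0, 0, 0], [-0.14, 0.076, 0, 0, 0, 0], [-0.175, 0.095, 0, 0, 0, 0]],
])

```text
time_s: 17.8
tool_pos: [0.5257, 0.1572, 0.265]
tool_rot: [[0.256, 0.967, -0.003], [0.967, -0.256, -0.001], [-0.002, -0.002, -1.0]]
force: [0.6, -1.1, -3.4]
grip_width: 0.014
gripper_force: 60.0
```

Emit:
jog_arm([
  [[-0.035, 0.019, 0, 0, 0, 0], [-0.07, 0.038, 0, 0, 0, 0], [-0.105, 0.057, 0, 0, 0, 0], [-0.14, 0.076, 0, 0, 0, 0], [-0.172, 0.094, 0, 0, 0, 0]],
])

```text
time_s: 18.3
tool_pos: [0.5724, -0.0334, 0.2649]
tool_rot: [[0.256, 0.967, -0.003], [0.967, -0.256, -0.0], [-0.001, -0.003, -1.0]]
force: [0.7, -0.3, -3.7]
grip_width: 0.0135
gripper_force: 60.0
```

Emit:
jog_arm([
  [[0, 0, 0, 0, 0, 0.1], [0, 0, 0, 0, 0, 0.23], [0, 0, 0, 0, 0, 0.36], [0, 0, 0, 0, 0, 0.48], [0, 0, 0, 0, 0, 0.6]],
])

```text
time_s: 18.8
tool_pos: [0.5722, -0.0314, 0.2649]
tool_rot: [[0.76, 0.65, -0.003], [0.65, -0.76, -0.0], [-0.003, -0.002, -1.0]]
force: [0.1, 0.3, -4.3]
grip_width: 0.0137
gripper_force: 60.0
```

Emit:
jog_arm([
  [[0, 0, 0, 0, 0, 0.13], [0, 0, 0, 0, 0, 0.26], [0, 0, 0, 0, 0, 0.39], [0, 0, 0, 0, 0, 0.52], [0, 0, 0, 0, 0, 0.65]],
])

```text
time_s: 19.3
tool_pos: [0.5722, -0.0313, 0.2649]
tool_rot: [[0.998, 0.057, -0.003], [0.057, -0.998, -0.0], [-0.003, 0.0, -1.0]]
force: [-0.1, 0.5, -4.3]
grip_width: 0.014
gripper_force: 60.0
```

Emit:
jog_arm([
  [[0, 0, 0, 0, 0, 0.1], [0, 0, 0, 0, 0, 0.2], [0, 0, 0, 0, 0, 0.28], [0, 0, 0, 0, 0, 0.315], [0, 0, 0, 0, 0, 0.315]],
])

```text
time_s: 19.8
tool_pos: [0.5725, -0.0312, 0.2656]
tool_rot: [[0.968, -0.25, -0.002], [-0.25, -0.968, -0.0], [-0.002, 0.001, -1.0]]
force: [-0.4, 0.1, -4.6]
grip_width: 0.0135
gripper_force: 60.0
```

```bash
python3 - <<'E'
from h import *
t=dict(np.load('t7.npz'));W=cloud(t);T=t['world_from_camera'];o=T[:3,3]
m=(W[...,2]<.068)&(np.hypot(W[...,0]-.573,W[...,1]+.032)<.06)
d=W[m]-o; P=o+d*((.075-o[2])/d[:,2])[:,None]
print(len(P),P.mean(0),cv2.minAreaRect((P[:,:2]*1000).astype(np.float32)))
g=dict(np.load('w3.npz'));W=cloud(g);T=g['world_from_camera'];o=T[:3,3]
m=(W[...,2]<.068)&(np.hypot(W[...,0]-.573,W[...,1]+.032)<.06)
d=W[m]-o; P=o+d*((.075-o[2])/d[:,2])[:,None]
print('wrist w3',len(P),cv2.minAreaRect((P[:,:2]*1000).astype(np.float32)))
plan(.573,-.032,.15,-14.5)
E
```

```text
75 [ 0.57226509 -0.03179605  0.075     ] ((572.1661987304688, -31.857757568359375), (18.56200408935547, 44.111419677734375), 75.80701446533203)
wrist w3 280 ((584.444091796875, -51.876197814941406), (54.31428909301758, 13.503957748413086), 78.16194152832031)
t=19.8 move [0.0008 0.0006 0.0503] rot [0.001  0.0019 0.0007] rows>=1.0 yaw now -14.5 grip pt [ 0.5724 -0.0312  0.2003]
```

Emit:
jog_arm([
  [[0, 0.001, 0.02, 0, 0, 0], [0, 0.001, 0.04, 0, 0, 0], [0, 0.001, 0.06, 0, 0, 0], [0, 0.001, 0.062, 0, 0, 0], [0, 0.001, 0.062, 0, 0, 0]],
])

```text
time_s: 20.3
tool_pos: [0.5725, -0.0325, 0.2042]
tool_rot: [[0.968, -0.25, -0.002], [-0.25, -0.968, -0.0], [-0.002, 0.0, -1.0]]
force: [-0.0, -0.7, -2.9]
grip_width: 0.0135
gripper_force: 60.0
```

```bash
python3 - <<'E'
from h import *
plan(.572,-.0318,.1066,-14.3)
z=robot.get_state()['tool_pos'][2]-.0653-.0316; print('origin z',z)
for n in('top','wrist'):
    t=cap(n);W=cloud(t)
    m=(np.abs(W[...,2]-z-.006)<.006)&(np.hypot(W[...,0]-.573,W[...,1]+.032)<.14);P=W[m]
    print(n,len(P),cv2.minAreaRect((P[:,:2]*1000).astype(np.float32)))
    if n=='top': cv2.imwrite('pics/t8.png',cv2.resize(t['image'][110:250,290:440],None,fx=4,fy=4))
E
```

```text
t=20.3 move [-0.0006 -0.0005  0.0323] rot [ 0.0005  0.0016 -0.0027] rows>=0.6 yaw now -14.5 grip pt [ 0.5723 -0.0325  0.1389]
origin z 0.10733519228528883
top 184 ((589.10791015625, 23.892045974731445), (35.41752243041992, 192.99887084960938), 75.47789764404297)
wrist 48454 ((576.2713623046875, -33.961708068847656), (158.36007690429688, 186.42820739746094), 75.57987213134766)
```

Emit:
jog_arm([
  [[-0.002, -0.001, 0, 0, 0, 0], [-0.002, -0.001, 0.003, 0, 0, 0], [-0.002, -0.001, 0.006, 0, 0, 0], [-0.002, -0.001, 0.008, 0, 0, 0], [-0.002, -0.001, 0.01, 0, 0, 0]],
])

```text
time_s: 20.9
tool_pos: [0.571, -0.0309, 0.1945]
tool_rot: [[0.968, -0.251, -0.0], [-0.251, -0.968, -0.0], [-0.0, 0.0, -1.0]]
force: [0.2, 1.1, -4.6]
grip_width: 0.0131
gripper_force: 60.0
```

Emit:
jog_arm([
  [[0, 0, 0.002, 0, 0, 0], [0, 0, 0.002, 0, 0, 0]],
])

```text
time_s: 21.1
tool_pos: [0.5709, -0.0309, 0.1923]
tool_rot: [[0.968, -0.25, -0.001], [-0.25, -0.968, -0.0], [-0.001, 0.0, -1.0]]
force: [-0.1, -0.3, -3.3]
grip_width: 0.0136
gripper_force: 60.0
```

T bottom is already below the deck surface with no contact, so it has entered. I keep lowering.

Emit:
jog_arm([
  [[0, 0, 0.003, 0, 0, 0], [0, 0, 0.006, 0, 0, 0], [0, 0, 0.009, 0, 0, 0], [0, 0, 0.012, 0, 0, 0], [0, 0, 0.014, 0, 0, 0]],
])

```text
time_s: 21.6
tool_pos: [0.571, -0.0308, 0.1784]
tool_rot: [[0.968, -0.25, -0.0], [-0.25, -0.968, 0.0], [-0.0, -0.0, -1.0]]
force: [0.1, 1.6, -3.2]
grip_width: 0.0137
gripper_force: 60.0
```

Emit:
jog_arm([
  [[0, 0, 0.002, 0, 0, 0], [0, 0, 0.003, 0, 0, 0], [0, 0, 0.004, 0, 0, 0]],
])

```text
time_s: 21.9
tool_pos: [0.5711, -0.0308, 0.1747]
tool_rot: [[0.968, -0.25, 0.0], [-0.25, -0.968, 0.0], [0.0, -0.0, -1.0]]
force: [0.7, 1.7, -3.6]
grip_width: 0.0134
gripper_force: 60.0
```

Emit:
jog_arm([
  [[0, 0, 0.001, 0, 0, 0], [0, 0, 0.002, 0, 0, 0], [0, 0, 0.002, 0, 0, 0]],
])

```text
time_s: 22.2
tool_pos: [0.5711, -0.0308, 0.1726]
tool_rot: [[0.968, -0.25, 0.0], [-0.25, -0.968, 0.0], [0.0, -0.0, -1.0]]
force: [0.1, 1.6, -4.2]
grip_width: 0.0134
gripper_force: 60.0
```

Emit:
jog_arm([
  [[0, 0, 0, 0, 0, -0.1], [0, 0, 0, 0, 0, -0.23], [0, 0, 0, 0, 0, -0.36], [0, 0, 0, 0, 0, -0.48], [0, 0, 0, 0, 0, -0.6]],
])

```text
time_s: 22.7
tool_pos: [0.5707, -0.0314, 0.1726]
tool_rot: [[0.939, 0.344, -0.001], [0.344, -0.939, -0.001], [-0.001, 0.0, -1.0]]
force: [0.0, -0.4, -5.1]
grip_width: 0.0134
gripper_force: 60.0
```

Emit:
jog_arm([
  [[0, 0, 0, 0, 0, -0.13], [0, 0, 0, 0, 0, -0.26], [0, 0, 0, 0, 0, -0.39], [0, 0, 0, 0, 0, -0.52], [0, 0, 0, 0, 0, -0.65]],
])

```text
time_s: 23.2
tool_pos: [0.5707, -0.0316, 0.1725]
tool_rot: [[0.539, 0.842, -0.001], [0.842, -0.539, -0.001], [-0.001, -0.0, -1.0]]
force: [-0.3, 0.7, -4.6]
grip_width: 0.0135
gripper_force: 60.0
```

Emit:
jog_arm([
  [[0, 0, 0, 0, 0, -0.1], [0, 0, 0, 0, 0, -0.2], [0, 0, 0, 0, 0, -0.28], [0, 0, 0, 0, 0, -0.321], [0, 0, 0, 0, 0, -0.321]],
])

```text
time_s: 23.7
tool_pos: [0.5708, -0.0315, 0.1725]
tool_rot: [[0.251, 0.968, -0.001], [0.968, -0.251, -0.0], [-0.0, -0.0, -1.0]]
force: [-0.5, -0.6, -4.1]
grip_width: 0.0138
gripper_force: 60.0
```

```bash
python3 - <<'E'
from h import *
plan(.5722,-.0318,.1066,75.55); s=robot.get_state(); print(s['force'],s['torque'])
t=cap('wrist');W=cloud(t)
m=(np.abs(W[...,2]-.0816)<.003)&(np.hypot(W[...,0]-.573,W[...,1]+.032)<.14);P=W[m]
print(len(P),cv2.minAreaRect((P[:,:2]*1000).astype(np.float32)),np.median(P[:,2]))
E
```

```text
t=23.7 move [0.     0.0014 0.0006] rot [-0.0004  0.0004 -0.0015] rows>=0.0 yaw now 75.5 grip pt [ 0.5708 -0.0315  0.1072]
[-0.45562253 -0.59528535 -4.14675477] [-0.09612224 -0.06110034  0.00260526]
48223 ((570.8499755859375, -27.537673950195312), (186.2853240966797, 158.46600341796875), 75.40682983398438) 0.08248329576819141
```

Emit:
jog_arm([
  [[0, 0.001, 0, 0, 0, 0], [0, 0.001, 0.001, 0, 0, 0], [0, 0.001, 0.0015, 0, 0, 0], [0, 0.001, 0.0015, 0, 0, 0]],
])

```text
time_s: 24.15
tool_pos: [0.5722, -0.0311, 0.1719]
tool_rot: [[0.251, 0.968, 0.001], [0.968, -0.251, -0.001], [-0.0, 0.001, -1.0]]
force: [-1.5, -1.0, 4.1]
grip_width: 0.014
gripper_force: 60.0
```

Emit:
jog_arm([
  [[0, 0, 0, 0, 0, 0], [0, 0, 0, 0, 0, 0], [0, 0, 0, 0, 0, 0], [0, 0, 0, 0, 0, 0], [0, 0, -0.02, 0, 0, 0]],
], claw=0.3)

```text
time_s: 24.65
tool_pos: [0.571, -0.0311, 0.1895]
tool_rot: [[0.25, 0.968, -0.004], [0.968, -0.25, 0.0], [-0.001, -0.004, -1.0]]
force: [0.6, 0.1, 0.2]
grip_width: 0.0325
gripper_force: 0.0
```

Emit:
jog_arm([
  [[0, 0, -0.05, 0, 0, 0], [0, 0, -0.1, 0, 0, 0], [0, 0, -0.13, 0, 0, 0], [0, 0, -0.13, 0, 0, 0], [0, 0, -0.13, 0, 0, 0]],
], claw=-1)

```text
time_s: 25.15
tool_pos: [0.5719, -0.0313, 0.3216]
tool_rot: [[0.251, 0.968, 0.001], [0.968, -0.251, -0.0], [-0.0, 0.001, -1.0]]
force: [0.2, -0.1, -0.1]
grip_width: 0.068
gripper_force: 0.0
```

```bash
python3 - <<'E'
from h import *
plan(.530,-.238,.1,0)
for n in('top','wrist'):
    t=cap(n);W=cloud(t);np.savez(n+'9.npz',**t)
    cv2.imwrite('pics/%s9.png'%n,t['image'])
    m=(np.abs(W[...,2]-.0816)<.004)&(np.hypot(W[...,0]-.573,W[...,1]+.032)<.14);P=W[m]
    print(n,len(P),cv2.minAreaRect((P[:,:2]*1000).astype(np.float32)),np.median(P[:,2]))
    A=np.c_[P[:,:2],np.ones(len(P))];print('tilt',np.linalg.lstsq(A,P[:,2],rcond=None)[0][:2])
    if n=='top':
        comp(W,(420,200),.014,.03,'d1');comp(W,(450,235),.014,.03,'d2')
    else:
        m=(W[...,2]>.105)&(W[...,2]<.13)&(np.hypot(W[...,0]-.573,W[...,1]+.032)<.05);P=W[m];print('handle',len(P),cv2.minAreaRect((P[:,:2]*1000).astype(np.float32)) if len(P) else 0)
E
```

```text
t=25.1 move [-0.2106  0.011   0.1563] rot [ 1.1000e-03 -8.0000e-04  1.3174e+00] rows>=8.8 yaw now 75.5 grip pt [ 0.572  -0.0314  0.2563]
top 1806 ((571.7601928710938, -31.756546020507812), (199.03724670410156, 198.61053466796875), 75.44284057617188) 0.08153629760222925
tilt [ 0.00150881 -0.00213871]
d1 23 ctr 519.6 -223.3 size 31.7@35.6 8.1 mean [ 519.5 -223.8   19.9]
d2 none
wrist 23117 ((572.93115234375, -30.281936645507812), (196.54373168945312, 199.1959991455078), 76.34058380126953) 0.0819227676590249
tilt [-6.15147447e-04 -6.42726989e-07]
handle 615 ((571.6713256835938, -29.366586685180664), (42.98682403564453, 13.750885009765625), 75.6408462524414)
```

View pics/wrist9.png

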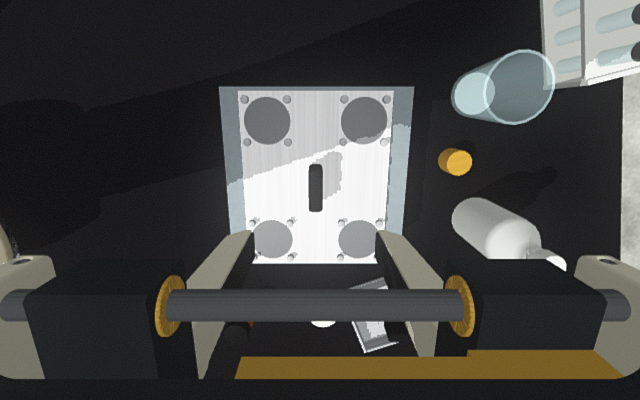

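The plate is mounted flat and locked, with the handle at (315,188) and nests at (267,120), (364,120), (273,238) and (358,238). Next come the dishes, starting with a move over d1.

Emit:
jog_arm([
  [[-0.042, 0.002, 0, 0, 0, 0], [-0.084, 0.004, 0, 0, 0, 0], [-0.126, 0.006, 0, 0, 0, 0], [-0.168, 0.008, 0, 0, 0, 0], [-0.21, 0.011, 0, 0, 0, 0]],
])

```text
time_s: 25.75
tool_pos: [0.529, -0.2386, 0.3194]
tool_rot: [[0.25, 0.968, -0.003], [0.968, -0.25, 0.001], [0.0, -0.003, -1.0]]
force: [1.0, 0.1, 0.3]
grip_width: 0.0928
gripper_force: 0.0
```

Emit:
jog_arm([
  [[0, 0, 0.01, 0, 0, 0.12], [0, 0, 0.02, 0, 0, 0.26], [0, 0, 0.03, 0, 0, 0.4], [0, 0, 0.04, 0, 0, 0.53], [0, 0, 0.05, 0, 0, 0.66]],
])

```text
time_s: 26.25
tool_pos: [0.5294, -0.237, 0.269]
tool_rot: [[0.795, 0.607, -0.003], [0.607, -0.795, 0.001], [-0.002, -0.003, -1.0]]
force: [0.4, 0.1, -0.4]
grip_width: 0.093
gripper_force: 0.0
```

Emit:
jog_arm([
  [[0, 0, 0, 0, 0, 0.14], [0, 0, 0, 0, 0, 0.28], [0, 0, 0, 0, 0, 0.42], [0, 0, 0, 0, 0, 0.55], [0, 0, 0, 0, 0, 0.66]],
])

```text
time_s: 26.75
tool_pos: [0.5295, -0.2369, 0.2694]
tool_rot: [[1.0, -0.007, -0.003], [-0.007, -1.0, 0.001], [-0.003, -0.001, -1.0]]
force: [0.0, 0.2, 0.9]
grip_width: 0.0929
gripper_force: 0.0
```

Emit:
jog_arm([
  [[0, 0, 0, 0, 0, 0.12], [0, 0, 0, 0, 0, 0.25], [0, 0, 0, 0, 0, 0.25], [0, 0, 0, 0, 0, 0.25]],
])

```text
time_s: 27.15
tool_pos: [0.5298, -0.2368, 0.2701]
tool_rot: [[0.969, -0.245, -0.002], [-0.245, -0.969, 0.0], [-0.002, 0.0, -1.0]]
force: [-0.5, -0.5, -0.5]
grip_width: 0.093
gripper_force: 0.0
```

```bash
cat >> h.py <<'E'
def dishes(n):
    t=cap(n);W=cloud(t);I=t['image'].min(2)
    m=((W[...,2]>.015)&(W[...,2]<.027)&(I>140)).astype(np.uint8)
    k,l,st,_=cv2.connectedComponentsWithStats(m)
    for i in range(1,k):
        if st[i,4]<60: continue
        P=W[l==i];(cx,cy),r=cv2.minEnclosingCircle((P[:,:2]*1000).astype(np.float32))
        if r<40: print(n,st[i],'circle %.1f %.1f r %.1f'%(cx,cy,r),P.mean(0).round(4))
    return t
def nests(t):
    W=cloud(t);g=t['image'].astype(int);I=g.mean(2)
    yaw=np.radians(75.5)
    m=(np.abs(W[...,2]-.0815)<.004)
    for a in(-66,66):
        for b in(-50,50):
            c=np.array([.572+(a*np.cos(yaw)-b*np.sin(yaw))/1e3,-.0297+(a*np.sin(yaw)+b*np.cos(yaw))/1e3])
            q=m&(np.hypot(W[...,0]-c[0],W[...,1]-c[1])<.03)
            if q.sum()<60: continue
            print((a,b),c.round(4),'n',q.sum(),'int pct',np.percentile(I[q],[5,25,50,75,95]).round())
E
python3 - <<'E'
from h import *
plan(.530,-.238,.1,-14.5)
dishes('wrist');dishes('top')
nests(dict(np.load('wrist9.npz')))
nests(dict(np.load('top9.npz')))
E
```

```text
t=27.1 move [0.0007 0.001  0.1048] rot [0.0003 0.0021 0.005 ] rows>=2.1 yaw now -14.2 grip pt [ 0.5296 -0.2368  0.2048]
wrist [  6   0  24  23 275] circle 766.1 1.4 r 14.7 [ 0.7646 -0.001   0.0208]
wrist [426   0  75  34 835] circle 665.4 -417.3 r 35.0 [ 0.6524 -0.4225  0.0202]
wrist [ 308  198   40   39 1199] circle 483.7 -240.8 r 23.4 [ 0.4847 -0.241   0.0213]
top [415 207  14  13 139] circle 486.7 -242.4 r 24.5 [ 0.484  -0.2426  0.0212]
top [443 228  15  14 156] circle 415.3 -337.7 r 23.8 [ 0.4149 -0.3371  0.0212]
(-66, -50) [ 0.6039 -0.1061] n 1697 int pct [151. 155. 158. 236. 249.]
(-66, 50) [ 0.5071 -0.0811] n 1753 int pct [161. 166. 169. 245. 251.]
(66, -50) [0.6369 0.0217] n 2617 int pct [110. 114. 117. 200. 246.]
(66, 50) [0.5401 0.0467] n 2632 int pct [108. 112. 115. 199. 207.]
(-66, -50) [ 0.6039 -0.1061] n 144 int pct [170. 181. 186. 237. 252.]
(-66, 50) [ 0.5071 -0.0811] n 234 int pct [183. 184. 206. 245. 253.]
(66, -50) [0.6369 0.0217] n 218 int pct [133. 134. 168. 214. 249.]
(66, 50) [0.5401 0.0467] n 217 int pct [134. 135. 153. 209. 226.]
```

Dish d1 was knocked: it is now at (0.484, −0.2415), pixel (422,213) in the top view, and both cameras agree. I'll compute the nest centres and the move.

```bash
python3 - <<'E'
from h import *
plan(.4845,-.2415,.0225,-14.5)
for f in('wrist9.npz','top9.npz'):
    t=dict(np.load(f));W=cloud(t);I=t['image'].mean(2);hsv=t['image']
    y=np.radians(75.5); C=[]
    for a,b in((-66,-50),(-66,50),(66,-50),(66,50)):
        c=np.array([.572+(a*np.cos(y)-b*np.sin(y))/1e3,-.0297+(a*np.sin(y)+b*np.cos(y))/1e3])
        q=(np.abs(W[...,2]-.0815)<.005)&(np.hypot(W[...,0]-c[0],W[...,1]-c[1])<.035)
        if a<0 and 'wrist' in f: thr=200
        else: thr=(np.percentile(I[q],10)+np.percentile(I[q],80))/2
        z=q&(I<thr)
        k,l,st,_=cv2.connectedComponentsWithStats(z.astype(np.uint8));i=1+st[1:,4].argmax();P=W[l==i]
        (cx,cy),r=cv2.minEnclosingCircle((P[:,:2]*1000).astype(np.float32))
        print(f,(a,b),(c*1e3).round(1),'centroid',(P.mean(0)*1e3).round(1),'circ %.1f %.1f r%.1f'%(cx,cy,r))
E
```

```text
t=27.2 move [-0.0427  0.0155  0.1828] rot [-0.      0.0012  0.0039] rows>=3.8 yaw now -14.3 grip pt [ 0.5298 -0.237   0.2053]
wrist9.npz (-66, -50) [ 603.9 -106.1] centroid [ 602.5 -105.6   82.2] circ 603.6 -106.6 r24.3
wrist9.npz (-66, 50) [507.1 -81.1] centroid [507.1 -81.2  82.3] circ 505.4 -82.6 r25.6
wrist9.npz (66, -50) [636.9  21.7] centroid [636.6  22.6  82.2] circ 636.7 21.4 r24.0
wrist9.npz (66, 50) [540.1  46.7] centroid [539.8  46.9  82.3] circ 539.5 46.6 r24.0
top9.npz (-66, -50) [ 603.9 -106.1] centroid [ 603.5 -111.6   82.1] circ 603.2 -108.6 r21.3
top9.npz (-66, 50) [507.1 -81.1] centroid [506.6 -82.1  82.1] circ 506.4 -82.2 r21.5
top9.npz (66, -50) [636.9  21.7] centroid [636.7  23.   82. ] circ 636.6 21.3 r24.0
top9.npz (66, 50) [540.1  46.7] centroid [540.1  45.9  82. ] circ 540.0 45.9 r23.2
```

Emit:
jog_arm([
  [[-0.022, 0.008, 0.02, 0, 0, 0.004], [-0.043, 0.016, 0.06, 0, 0, 0.004], [-0.043, 0.016, 0.1, 0, 0, 0.004], [-0.043, 0.016, 0.13, 0, 0, 0.004], [-0.043, 0.016, 0.15, 0, 0, 0.004]],
])

```text
time_s: 27.75
tool_pos: [0.4837, -0.2419, 0.1191]
tool_rot: [[0.968, -0.252, -0.002], [-0.252, -0.968, 0.001], [-0.002, -0.001, -1.0]]
force: [-1.0, -0.3, 0.5]
grip_width: 0.0932
gripper_force: 0.0
```

Emit:
jog_arm([
  [[0, 0, 0.015, 0, 0, 0], [0, 0, 0.025, 0, 0, 0], [0, 0, 0.03, 0, 0, 0], [0, 0, 0.03, 0, 0, 0]],
])

```text
time_s: 28.15
tool_pos: [0.4844, -0.242, 0.0909]
tool_rot: [[0.968, -0.253, -0.0], [-0.253, -0.968, 0.0], [-0.001, -0.0, -1.0]]
force: [-0.1, 0.2, 0.2]
grip_width: 0.0931
gripper_force: 0.0
```

```bash
python3 - <<'E'
from h import *
plan(.4845,-.2415,.0225,-14.5)
dishes('top'); print(robot.get_state()['force'])
E
```

```text
t=28.1 move [ 0.     -0.0005  0.0031] rot [-0.0002  0.0005 -0.0025] rows>=0.1 yaw now -14.6 grip pt [ 0.4843 -0.242   0.0256]
top [463 151  19  20 104] circle 676.9 -422.4 r 36.7 [ 0.6898 -0.4195  0.0202]
[-0.18886365 -0.55662531 -0.82404956]
```

Emit:
jog_arm([
  [[0, 0, 0.003, 0, 0, 0], [0, 0, 0.003, 0, 0, 0], [0, 0, 0.003, 0, 0, 0], [0, 0, 0.003, 0, 0, 0], [0, 0, 0.003, 0, 0, 0]],
], claw=1, newtons=12)

```text
time_s: 28.7
tool_pos: [0.4845, -0.242, 0.0884]
tool_rot: [[0.967, -0.253, 0.0], [-0.253, -0.967, -0.0], [0.0, 0.0, -1.0]]
force: [0.9, -0.7, -0.7]
grip_width: 0.0575
gripper_force: 0.0
```

Emit:
jog_arm([
  [[0, 0, 0, 0, 0, 0], [0, 0, 0, 0, 0, 0], [0, 0, 0, 0, 0, 0], [0, 0, 0, 0, 0, 0], [0, 0, 0, 0, 0, 0]],
])

```text
time_s: 29.2
tool_pos: [0.4844, -0.242, 0.0883]
tool_rot: [[0.967, -0.253, 0.0], [-0.253, -0.967, 0.0], [0.0, -0.0, -1.0]]
force: [0.1, -0.3, 2.1]
grip_width: 0.0454
gripper_force: 12.0
```

Emit:
jog_arm([
  [[0, 0, -0.02, 0, 0, 0], [0, 0, -0.06, 0, 0, 0], [0, 0, -0.1, 0, 0, 0], [0, 0, -0.125, 0, 0, 0], [0, 0, -0.125, 0, 0, 0]],
])

```text
time_s: 29.7
tool_pos: [0.4855, -0.2426, 0.2164]
tool_rot: [[0.967, -0.254, 0.005], [-0.254, -0.967, -0.002], [0.006, 0.001, -1.0]]
force: [0.2, -1.0, -1.0]
grip_width: 0.0461
gripper_force: 12.0
```

```bash
python3 - <<'E'
from h import *
plan(.507,-.0813,.15,-14.5)
print(robot.get_state())
E
```

```text
t=29.7 move [-0.0201 -0.1615  0.0009] rot [ 0.0007 -0.0055 -0.0034] rows>=3.3 yaw now -14.7 grip pt [ 0.4858 -0.2428  0.1511]
{'time_s': 29.7, 'joints': array([ 0.34149473,  0.50153932,  0.02442514,  2.10124171, -0.02281484,
        0.53345337, -1.44478301]), 'qd': array([-2.02158936e-04,  6.08453521e-02, -7.21180501e-03,  3.51096390e-02,
        1.70788657e-05, -5.92972700e-02,  5.49998520e-04]), 'joint_efforts': array([-5.71300776e-02, -6.18690634e+01,  1.69581827e+00, -1.63244247e+01,
       -6.11398238e-03,  7.12941270e-01, -3.24014734e-03]), 'tool_pos': array([ 0.48549016, -0.24262421,  0.21639778]), 'tool_rot': array([[ 9.67274573e-01, -2.53679007e-01,  5.18287088e-03],
       [-2.53671221e-01, -9.67288179e-01, -2.11904255e-03],
       [ 5.55088635e-03,  7.34950794e-04, -9.99984324e-01]]), 'force': array([ 0.23497736, -0.98209556, -1.03194647]), 'torque': array([ 0.10039638,  0.02570619, -0.00270718]), 'gripper_force': 11.999912559986115, 'grip_width': 0.04605139986265107}
```

Emit:
jog_arm([
  [[-0.005, -0.04, 0, 0, 0, -0.003], [-0.01, -0.08, 0, 0, 0, -0.003], [-0.015, -0.12, 0, 0, 0, -0.003], [-0.019, -0.161, 0, 0, 0, -0.003], [-0.019, -0.161, 0, 0, 0, -0.003]],
])

```text
time_s: 30.2
tool_pos: [0.5074, -0.0755, 0.2121]
tool_rot: [[0.97, -0.242, -0.001], [-0.242, -0.97, 0.002], [-0.002, -0.002, -1.0]]
force: [-0.3, -0.3, -0.2]
grip_width: 0.0457
gripper_force: 12.0
```

Emit:
jog_arm([
  [[0, 0, 0.015, 0, 0, 0], [0, 0, 0.03, 0, 0, 0], [0, 0, 0.033, 0, 0, 0], [0, 0, 0.033, 0, 0, 0]],
])

```text
time_s: 30.6
tool_pos: [0.5063, -0.0818, 0.1793]
tool_rot: [[0.968, -0.251, -0.002], [-0.251, -0.968, -0.0], [-0.002, 0.001, -1.0]]
force: [-0.1, 0.4, 0.0]
grip_width: 0.0456
gripper_force: 12.0
```

```bash
python3 - <<'E'
from h import *
plan(.507,-.0813,.104,-14.5)
t=cap('wrist','w11.png')
W=cloud(t);m=(W[...,2]>.105)&(W[...,2]<.125)&(np.hypot(W[...,0]-.507,W[...,1]+.081)<.035)&(t['image'].min(2)>150);P=W[m]
print(len(P),cv2.minEnclosingCircle((P[:,:2]*1000).astype(np.float32)) if len(P) else 0,P.mean(0))
E
```

```text
t=30.6 move [ 0.0006 -0.0007  0.01  ] rot [ 0.0006  0.0021 -0.0006] rows>=0.2 yaw now -14.5 grip pt [ 0.5061 -0.0818  0.114 ]
4966 ((504.94232177734375, -81.88928985595703), 23.789472579956055) [ 0.50676001 -0.08249654  0.1123912 ]
```

View pics/w11.png

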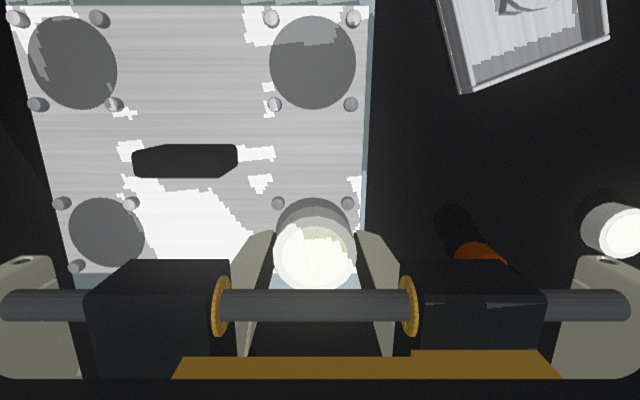

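The held dish at (315,248) is over its nest (disc edge at (315,205), pins at (278,203) and (348,203)). I lower it.

Emit:
jog_arm([
  [[0.001, -0.001, 0, 0, 0, 0], [0.001, -0.001, 0.003, 0, 0, 0], [0.001, -0.001, 0.006, 0, 0, 0], [0.001, -0.001, 0.008, 0, 0, 0], [0.001, -0.001, 0.009, 0, 0, 0]],
])

```text
time_s: 31.15
tool_pos: [0.508, -0.0807, 0.171]
tool_rot: [[0.968, -0.25, -0.0], [-0.25, -0.968, 0.0], [-0.0, 0.0, -1.0]]
force: [0.6, 0.5, -0.5]
grip_width: 0.0459
gripper_force: 12.0
```

Emit:
jog_arm([
  [[0, 0, 0.001, 0, 0, 0], [0, 0, 0.001, 0, 0, 0]],
])

```text
time_s: 31.35
tool_pos: [0.508, -0.0807, 0.1701]
tool_rot: [[0.968, -0.25, -0.0], [-0.25, -0.968, -0.0], [-0.0, 0.0, -1.0]]
force: [-0.7, 0.2, -1.5]
grip_width: 0.046
gripper_force: 12.0
```

Emit:
jog_arm([
  [[0, 0, 0.001, 0, 0, 0], [-0.001, 0, 0.001, 0, 0, 0], [-0.001, 0, 0.001, 0, 0, 0]],
])

```text
time_s: 31.65
tool_pos: [0.5071, -0.0805, 0.1693]
tool_rot: [[0.968, -0.25, 0.0], [-0.25, -0.968, -0.0], [0.0, -0.0, -1.0]]
force: [1.0, -0.3, -0.1]
grip_width: 0.046
gripper_force: 12.0
```

Emit:
jog_arm([
  [[0, 0, 0, 0, 0, 0], [0, 0, 0, 0, 0, 0], [0, 0, 0, 0, 0, 0], [0, 0, 0, 0, 0, 0], [0, 0, -0.01, 0, 0, 0]],
], claw=-0.3)

```text
time_s: 32.15
tool_pos: [0.5066, -0.0804, 0.1787]
tool_rot: [[0.968, -0.25, -0.002], [-0.25, -0.968, 0.0], [-0.002, 0.0, -1.0]]
force: [-0.2, -0.1, -0.3]
grip_width: 0.0602
gripper_force: 0.0
```

Emit:
jog_arm([
  [[0, 0, -0.04, 0, 0, 0], [0, 0, -0.08, 0, 0, 0], [0, 0, -0.08, 0, 0, 0]],
])

```text
time_s: 32.45
tool_pos: [0.5088, -0.0809, 0.2641]
tool_rot: [[0.968, -0.251, 0.008], [-0.251, -0.968, -0.0], [0.008, -0.001, -1.0]]
force: [0.9, -0.0, 0.5]
grip_width: 0.0605
gripper_force: 0.0
```

```bash
python3 - <<'E'
from h import *
t=cap('wrist')
W=cloud(t);m=(W[...,2]>.095)&(W[...,2]<.11)&(np.hypot(W[...,0]-.507,W[...,1]+.081)<.035)&(t['image'].min(2)>130);P=W[m]
print(len(P),cv2.minEnclosingCircle((P[:,:2]*1000).astype(np.float32)) if len(P) else 0,P.mean(0),P[:,2].std())
A=np.c_[P[:,:2]-P[:,:2].mean(0),np.ones(len(P))];print('tilt',np.linalg.lstsq(A,P[:,2],rcond=None)[0])
dishes('top')
plan(.415,-.3375,.17,-14.5)
E
```

```text
2261 ((506.0273742675781, -80.83747863769531), 23.413097381591797) [ 0.50722728 -0.0810907   0.10229272] 0.0010151137138726268
tilt [-0.01624022  0.00376842  0.10229272]
top [463 151  22  20 165] circle 678.1 -424.2 r 37.8 [ 0.6806 -0.4278  0.0207]
t=32.5 move [-0.025   0.2719  0.025 ] rot [-0.0006 -0.0026 -0.0002] rows>=5.5 yaw now -14.5 grip pt [ 0.5075 -0.0805  0.1952]
```

Dish 1 is seated flat. On to dish 2, looking again before gripping.

Emit:
jog_arm([
  [[-0.005, 0.049, 0, 0, 0, 0], [-0.01, 0.098, 0, 0, 0, 0], [-0.015, 0.147, 0, 0, 0, 0], [-0.02, 0.196, 0, 0, 0, 0], [-0.025, 0.245, 0, 0, 0, 0]],
], claw=-1)

```text
time_s: 33.05
tool_pos: [0.4201, -0.3127, 0.2581]
tool_rot: [[0.968, -0.25, -0.002], [-0.25, -0.968, 0.001], [-0.002, -0.001, -1.0]]
force: [0.9, -0.9, 0.3]
grip_width: 0.0921
gripper_force: 0.0
```

Emit:
jog_arm([
  [[0, 0.027, 0, 0, 0, 0], [0, 0.027, 0, 0, 0, 0], [0, 0.027, 0, 0, 0, 0], [0, 0.027, 0, 0, 0, 0]],
])

```text
time_s: 33.45
tool_pos: [0.415, -0.3362, 0.2585]
tool_rot: [[0.969, -0.249, -0.001], [-0.249, -0.969, 0.001], [-0.001, -0.001, -1.0]]
force: [0.6, 0.9, -0.5]
grip_width: 0.0932
gripper_force: 0.0
```

```bash
python3 - <<'E'
from h import *
dishes('wrist');dishes('side')
plan(.415,-.3375,.0225,-14.5)
E
```

```text
wrist [ 293  164   43   42 1399] circle 413.7 -335.7 r 23.4 [ 0.4146 -0.3359  0.0214]
side [309 121  18   6  65] circle 684.6 -429.8 r 36.5 [ 0.685  -0.4413  0.0218]
side [370 143  12   7  67] circle 417.8 -332.6 r 26.6 [ 0.417  -0.3297  0.0201]
t=33.5 move [0.0002 0.0015 0.171 ] rot [-0.0007  0.0008  0.0021] rows>=3.4 yaw now -14.4 grip pt [ 0.4152 -0.3361  0.1935]
```

Emit:
jog_arm([
  [[0, 0.001, 0.04, 0, 0, 0], [0, 0.001, 0.085, 0, 0, 0], [0, 0.001, 0.12, 0, 0, 0], [0, 0.001, 0.145, 0, 0, 0], [0, 0.001, 0.16, 0, 0, 0]],
])

```text
time_s: 34.05
tool_pos: [0.4146, -0.3369, 0.0971]
tool_rot: [[0.969, -0.248, -0.002], [-0.248, -0.969, 0.002], [-0.002, -0.001, -1.0]]
force: [1.2, -0.9, 0.1]
grip_width: 0.093
gripper_force: 0.0
```

Emit:
jog_arm([
  [[0, 0, 0.008, 0, 0, 0], [0, 0, 0.01, 0, 0, 0], [0, 0, 0.01, 0, 0, 0]],
])

```text
time_s: 34.35
tool_pos: [0.4149, -0.3382, 0.0895]
tool_rot: [[0.968, -0.25, 0.0], [-0.25, -0.968, -0.0], [0.0, 0.0, -1.0]]
force: [-0.5, -0.0, -0.5]
grip_width: 0.0931
gripper_force: 0.0
```

Emit:
jog_arm([
  [[0, 0, 0, 0, 0, 0], [0, 0, 0, 0, 0, 0], [0, 0, 0, 0, 0, 0], [0, 0, 0, 0, 0, 0], [0, 0, 0, 0, 0, 0]],
], claw=1)

```text
time_s: 34.85
tool_pos: [0.4146, -0.3386, 0.0894]
tool_rot: [[0.968, -0.251, 0.0], [-0.251, -0.968, -0.0], [0.0, 0.0, -1.0]]
force: [0.4, 0.7, -0.5]
grip_width: 0.0575
gripper_force: 0.0
```

Emit:
jog_arm([
  [[0, 0, 0, 0, 0, 0], [0, 0, 0, 0, 0, 0], [0, 0, 0, 0, 0, 0], [0, 0, 0, 0, 0, 0], [0, 0, 0, 0, 0, 0]],
])

```text
time_s: 35.35
tool_pos: [0.4145, -0.3384, 0.0893]
tool_rot: [[0.968, -0.25, -0.0], [-0.25, -0.968, 0.0], [-0.0, -0.0, -1.0]]
force: [0.2, 0.5, 1.8]
grip_width: 0.0459
gripper_force: 12.0
```

Emit:
jog_arm([
  [[0, 0, -0.02, 0, 0, 0], [0, 0, -0.06, 0, 0, 0], [0, 0, -0.1, 0, 0, 0], [0, 0, -0.135, 0, 0, 0], [0, 0, -0.135, 0, 0, 0]],
])

```text
time_s: 35.85
tool_pos: [0.4156, -0.3397, 0.2282]
tool_rot: [[0.968, -0.251, 0.006], [-0.251, -0.968, -0.004], [0.006, 0.002, -1.0]]
force: [-0.2, -0.2, -0.8]
grip_width: 0.0456
gripper_force: 12.0
```

```bash
python3 - <<'E'
from h import *
plan(.6037,-.1063,.16,-14.5)
E
```

```text
t=35.9 move [ 0.1235 -0.2731  0.003 ] rot [ 0.0024 -0.0064 -0.0006] rows>=6.0 yaw now -14.5 grip pt [ 0.4159 -0.3399  0.1629]
```

Emit:
jog_arm([
  [[0.018, -0.039, 0, 0, 0, 0], [0.036, -0.078, 0, 0, 0, 0], [0.054, -0.117, 0, 0, 0, 0], [0.072, -0.156, 0, 0, 0, 0], [0.09, -0.195, 0, 0, 0, 0]],
])

```text
time_s: 36.35
tool_pos: [0.5511, -0.1708, 0.2232]
tool_rot: [[0.968, -0.251, -0.001], [-0.251, -0.968, 0.0], [-0.001, 0.0, -1.0]]
force: [1.3, -1.2, -0.5]
grip_width: 0.0458
gripper_force: 12.0
```

Emit:
jog_arm([
  [[0.018, -0.039, 0, 0, 0, 0], [0.035, -0.077, 0, 0, 0, 0], [0.035, -0.077, 0.02, 0, 0, 0], [0.035, -0.077, 0.043, 0, 0, 0], [0.035, -0.077, 0.043, 0, 0, 0]],
])

```text
time_s: 36.85
tool_pos: [0.6021, -0.1058, 0.1777]
tool_rot: [[0.968, -0.25, -0.006], [-0.25, -0.968, 0.0], [-0.006, 0.001, -1.0]]
force: [-0.2, 0.5, -0.2]
grip_width: 0.0457
gripper_force: 12.0
```

Emit:
jog_arm([
  [[0, 0, 0, 0, 0, 0], [0, 0, 0, 0, 0, 0]],
])

```text
time_s: 37.05
tool_pos: [0.6038, -0.107, 0.1818]
tool_rot: [[0.968, -0.251, 0.001], [-0.251, -0.968, -0.0], [0.001, 0.0, -1.0]]
force: [0.0, -0.4, -0.8]
grip_width: 0.0458
gripper_force: 12.0
```

```bash
python3 - <<'E'
from h import *
plan(.6037,-.1063,.1052,-14.5)
t=cap('wrist','w12.png')
W=cloud(t);m=(W[...,2]>.105)&(W[...,2]<.13)&(np.hypot(W[...,0]-.604,W[...,1]+.106)<.035)&(t['image'].min(2)>130);P=W[m]
print(len(P),cv2.minEnclosingCircle((P[:,:2]*1000).astype(np.float32)) if len(P) else 0,P.mean(0))
E
```

```text
t=37.0 move [-0.0003 -0.0006  0.0113] rot [ 0.0001 -0.0007 -0.0008] rows>=0.2 yaw now -14.5 grip pt [ 0.6039 -0.107   0.1165]
5619 ((612.3084716796875, -107.11268615722656), 33.017822265625) [ 0.60588793 -0.10610148  0.1140301 ]
```

```bash
python3 - <<'E'
from h import *
t=cap('wrist');W=cloud(t);I=t['image'].astype(int)
m=(W[...,2]>.108)&(W[...,2]<.119)&(np.hypot(W[...,0]-.604,W[...,1]+.106)<.04)
print(np.percentile(W[m][:,2],[5,50,95]))
m&=(I.min(2)>110)&(I.max(2)-I.min(2)<35)
m=cv2.morphologyEx(m.astype(np.uint8),cv2.MORPH_OPEN,np.ones((7,7)))
k,l,st,ce=cv2.connectedComponentsWithStats(m)
for i in range(1,k):
    P=W[l==i];print(st[i],P.mean(0),cv2.minEnclosingCircle((P[:,:2]*1000).astype(np.float32)),P.min(0)[:2],P.max(0)[:2])
E
```

```text
[0.11148192 0.11411523 0.11541325]
[ 274  213   82   76 5093] [ 0.60499428 -0.10774748  0.11399536] ((603.0139770507812, -106.81832885742188), 23.63907241821289) [ 0.58046411 -0.13020564] [ 0.62619898 -0.08334813]
[249 237   8   7  56] [ 0.62036845 -0.07719163  0.11389099] ((620.761474609375, -77.16231536865234), 2.788200855255127) [ 0.61951457 -0.07994711] [ 0.62113824 -0.07437753]
[258 237  12   7  84] [ 0.61884237 -0.0829274   0.11381343] ((618.865966796875, -82.62805938720703), 3.6649200916290283) [ 0.6172248  -0.08626557] [ 0.61994832 -0.07899959]
[360 236  14   8 110] [ 0.60484322 -0.13696129  0.11325056] ((604.8519897460938, -137.04800415039062), 3.9969849586486816) [ 0.60378477 -0.14095244] [ 0.60610899 -0.13310786]
```

Emit:
jog_arm([
  [[0, -0.0005, 0.003, 0, 0, 0], [0, -0.0005, 0.006, 0, 0, 0], [0, -0.0005, 0.009, 0, 0, 0], [0, -0.0005, 0.011, 0, 0, 0], [0, -0.0005, 0.0115, 0, 0, 0]],
])

```text
time_s: 37.65
tool_pos: [0.6037, -0.106, 0.17]
tool_rot: [[0.968, -0.25, -0.0], [-0.25, -0.968, 0.0], [-0.0, -0.0, -1.0]]
force: [-2.8, 0.4, 10.6]
grip_width: 0.0452
gripper_force: 12.0
```

Emit:
jog_arm([
  [[0, 0, 0.0005, 0, 0, 0], [0, 0, 0.001, 0, 0, 0], [0, 0, 0.001, 0, 0, 0]],
])

```text
time_s: 37.95
tool_pos: [0.6037, -0.106, 0.1698]
tool_rot: [[0.968, -0.251, 0.0], [-0.251, -0.968, 0.0], [0.0, -0.0, -1.0]]
force: [-3.5, -0.1, 14.0]
grip_width: 0.0459
gripper_force: 12.0
```

Emit:
jog_arm([
  [[0, 0, 0, 0, 0, 0], [0, 0, 0, 0, 0, 0], [0, 0, 0, 0, 0, 0], [0, 0, 0, 0, 0, 0], [0, 0, -0.01, 0, 0, 0]],
], claw=-0.3)

```text
time_s: 38.45
tool_pos: [0.6032, -0.1059, 0.1778]
tool_rot: [[0.968, -0.25, -0.002], [-0.25, -0.968, 0.0], [-0.002, 0.0, -1.0]]
force: [-0.2, -0.5, 0.0]
grip_width: 0.0605
gripper_force: 0.0
```

Emit:
jog_arm([
  [[0, 0, -0.04, 0, 0, 0], [0, 0, -0.09, 0, 0, 0], [0, 0, -0.1, 0, 0, 0], [0, 0, -0.1, 0, 0, 0]],
])

```text
time_s: 38.85
tool_pos: [0.6046, -0.1062, 0.2814]
tool_rot: [[0.968, -0.251, 0.005], [-0.251, -0.968, -0.0], [0.005, -0.001, -1.0]]
force: [-0.3, -0.6, -0.5]
grip_width: 0.0607
gripper_force: 0.0
```

```bash
python3 - <<'E'
from h import *
t=cap('wrist','w13.png')
W=cloud(t)
for c in((.507,-.0813),(.6037,-.1063)):
    m=(W[...,2]>.095)&(W[...,2]<.112)&(np.hypot(W[...,0]-c[0],W[...,1]-c[1])<.032)&(t['image'].min(2)>110);P=W[m]
    if len(P)<50: continue
    print(len(P),cv2.minEnclosingCircle((P[:,:2]*1000).astype(np.float32)),P.mean(0))
    A=np.c_[P[:,:2]-P[:,:2].mean(0),np.ones(len(P))];print('tilt',np.linalg.lstsq(A,P[:,2],rcond=None)[0])
plan(.59,.2285,.195,-84.6)
plan(.59,.2285,.195,5.4)
print(robot.get_state()['joints'].round(2))
E
```

```text
464 ((515.7017822265625, -83.15396118164062), 20.986356735229492) [ 0.52269337 -0.08512262  0.10118698]
tilt [-0.19412498  0.05601755  0.10118698]
2000 ((602.2113647460938, -106.24999237060547), 23.30549430847168) [ 0.60334673 -0.10652043  0.10228258]
tilt [-0.01483736  0.00409465  0.10228258]
t=38.9 move [-0.0971 -0.3203  0.0192] rot [-0.0014 -0.0013  1.2235] rows>=8.2 yaw now -14.5 grip pt [ 0.6039 -0.106   0.2143]
t=38.9 move [-0.0971 -0.3203  0.0192] rot [-1.000e-04 -1.800e-03 -3.473e-01] rows>=6.7 yaw now -14.5 grip pt [ 0.6039 -0.106   0.2143]
[ 0.01  0.49  0.11  1.89 -0.07  0.76 -1.67]
```

View pics/w13.png

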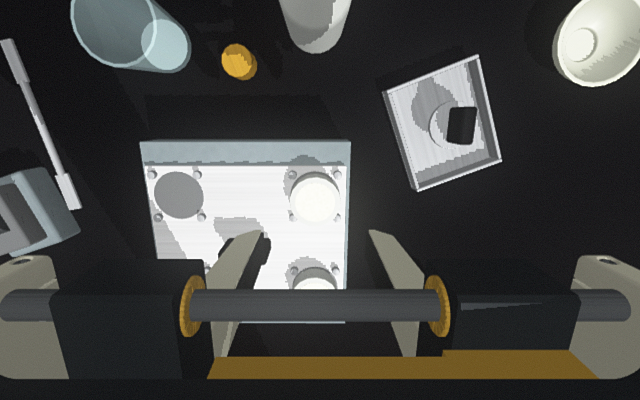

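Both dishes sit in their nests at (315,198) and (315,285), and the lock is in the tray at (455,125). Now the switch, pushed with closed fingers from the −x side of the ball.

Emit:
jog_arm([
  [[-0.016, -0.046, 0, 0, 0, 0], [-0.032, -0.091, 0, 0, 0, 0], [-0.048, -0.136, 0, 0, 0, 0], [-0.064, -0.181, 0, 0, 0, 0], [-0.08, -0.226, 0, 0, 0, 0]],
], claw=1)

```text
time_s: 39.4
tool_pos: [0.5817, 0.1345, 0.2768]
tool_rot: [[0.968, -0.251, -0.003], [-0.251, -0.968, -0.001], [-0.003, 0.002, -1.0]]
force: [0.3, 0.3, 0.5]
grip_width: 0.0251
gripper_force: 0.0
```

Emit:
jog_arm([
  [[-0.016, -0.046, 0, 0, 0, 0], [-0.033, -0.091, 0, 0, 0, -0.12], [-0.033, -0.091, 0, 0, 0, -0.24], [-0.033, -0.091, 0, 0, 0, -0.347], [-0.033, -0.091, 0, 0, 0, -0.347]],
])

```text
time_s: 39.9
tool_pos: [0.573, 0.2293, 0.2767]
tool_rot: [[0.995, 0.096, -0.003], [0.096, -0.995, -0.001], [-0.003, 0.001, -1.0]]
force: [0.5, -0.6, -1.0]
grip_width: 0.0004
gripper_force: 0.0
```

Emit:
jog_arm([
  [[0, 0, 0, 0, 0, 0], [0, 0, 0, 0, 0, 0]],
])

```text
time_s: 40.1
tool_pos: [0.5737, 0.2286, 0.278]
tool_rot: [[0.996, 0.091, -0.001], [0.091, -0.996, -0.001], [-0.001, 0.001, -1.0]]
force: [0.3, 0.2, -0.1]
grip_width: 0.0007
gripper_force: 0.0
```

```bash
python3 - <<'E'
from h import *
plan(.574,.2295,.112,5.4); print(robot.get_state()['grip_width'])
t=cap('wrist');W=cloud(t)
m=(W[...,2]>.092)&(W[...,2]<.13)&(np.hypot(W[...,0]-.63,W[...,1]-.234)<.03);P=W[m]
print('ball',len(P),P.mean(0),cv2.minEnclosingCircle((P[:,:2]*1000).astype(np.float32)))
m=(W[...,2]>.03)&(W[...,2]<.04)&(np.hypot(W[...,0]-.653,W[...,1]-.237)<.065);P=W[m]
print('box',len(P),cv2.minAreaRect((P[:,:2]*1000).astype(np.float32)))
E
```

```text
t=40.1 move [ 0.0005 -0.0009  0.1007] rot [ 0.0005  0.0012 -0.0036] rows>=2.0 yaw now 5.2 grip pt [0.5736 0.2286 0.2127]
0.000719084254873094
ball 798 [0.63253391 0.23612693 0.11706917] ((631.8849487304688, 236.17291259765625), 12.901169776916504)
box 1998 ((653.7696533203125, 237.73048400878906), (90.0859375, 70.14756774902344), 4.087247848510742)
```

Emit:
jog_arm([
  [[0, -0.002, 0.04, 0, 0, 0], [0, -0.002, 0.08, 0, 0, 0], [0, -0.002, 0.1, 0, 0, 0], [0, -0.002, 0.1, 0, 0, 0], [0, -0.002, 0.1, 0, 0, 0]],
])

```text
time_s: 40.65
tool_pos: [0.5738, 0.2311, 0.179]
tool_rot: [[0.996, 0.093, -0.0], [0.093, -0.996, -0.0], [-0.0, 0.0, -1.0]]
force: [0.0, -0.1, -0.6]
grip_width: 0.0002
gripper_force: 0.0
```

Emit:
jog_arm([
  [[0.01, 0, 0, 0, 0, 0], [0.02, 0, 0, 0, 0, 0], [0.03, 0, 0, 0, 0, 0], [0.037, 0, 0, 0, 0, 0], [0.044, 0, 0, 0, 0, 0]],
])

```text
time_s: 41.15
tool_pos: [0.6176, 0.2352, 0.1789]
tool_rot: [[0.996, 0.093, -0.001], [0.093, -0.996, -0.0], [-0.001, 0.0, -1.0]]
force: [-4.1, -0.4, 2.5]
grip_width: 0.0005
gripper_force: 1.4
```

Emit:
jog_arm([
  [[0.007, 0, 0, 0, 0, 0], [0.014, 0, 0, 0, 0, 0], [0.02, 0, 0, 0, 0, 0], [0.026, 0, 0, 0, 0, 0], [0.03, 0, 0, 0, 0, 0]],
])

```text
time_s: 41.65
tool_pos: [0.6479, 0.2381, 0.1786]
tool_rot: [[0.996, 0.094, 0.0], [0.094, -0.996, -0.0], [0.0, 0.0, -1.0]]
force: [-0.5, -1.3, 0.8]
grip_width: 0.0008
gripper_force: 0.6
```

Emit:
jog_arm([
  [[0.003, 0, 0, 0, 0, 0], [0.006, 0, 0, 0, 0, 0], [0.006, 0, 0, 0, 0, 0]],
])

```text
time_s: 41.95
tool_pos: [0.6535, 0.2387, 0.1785]
tool_rot: [[0.996, 0.094, 0.0], [0.094, -0.996, -0.0], [0.0, 0.0, -1.0]]
force: [1.1, -1.1, 0.3]
grip_width: 0.0006
gripper_force: 0.1
```

Emit:
jog_arm([
  [[0.003, 0, 0, 0, 0, 0], [0.006, 0, 0, 0, 0, 0]],
])

```text
time_s: 42.15
tool_pos: [0.6591, 0.2394, 0.1786]
tool_rot: [[0.996, 0.094, -0.001], [0.094, -0.996, -0.0], [-0.001, 0.0, -1.0]]
force: [-1.4, -0.3, -0.6]
grip_width: 0.0005
gripper_force: 0.8
```

Emit:
jog_arm([
  [[0.002, 0, 0, 0, 0, 0], [0.004, 0, 0, 0, 0, 0]],
])

```text
time_s: 42.35
tool_pos: [0.6606, 0.2395, 0.1783]
tool_rot: [[0.996, 0.094, -0.006], [0.094, -0.996, -0.001], [-0.006, 0.001, -1.0]]
force: [-15.3, -2.4, 8.6]
grip_width: 0.0005
gripper_force: 7.6
```

```bash
python3 - <<'E'
from h import *
t=cap('wrist');W=cloud(t)
m=(W[...,2]>.085)&(W[...,2]<.13)&(W[...,0]>.64)&(np.hypot(W[...,0]-.68,W[...,1]-.24)<.04)&(t['image'].max(2)<120);P=W[m]
print('ball',len(P),P.mean(0) if len(P) else 0,cv2.minEnclosingCircle((P[:,:2]*1000).astype(np.float32)) if len(P) else 0)
print(robot.get_state()['force'],robot.get_state()['tool_pos'])
E
```

```text
ball 1842 [0.68267816 0.23998981 0.11484745] ((679.6717529296875, 239.53306579589844), 13.760433197021484)
[-11.30674639  -1.91585037   5.92037959] [0.66054    0.23954165 0.17832366]
```

The force rose to 15 N at the end stop with the ball at hinge +27 mm, so the switch is fully on. I retreat and do a final check.

Emit:
jog_arm([
  [[-0.02, 0, 0, 0, 0, 0], [-0.05, 0, 0, 0, 0, 0], [-0.08, 0, 0, 0, 0, 0], [-0.08, 0, -0.05, 0, 0, 0], [-0.08, 0, -0.1, 0, 0, 0]],
])

```text
time_s: 42.9
tool_pos: [0.5827, 0.2322, 0.2791]
tool_rot: [[0.996, 0.095, -0.002], [0.095, -0.996, -0.001], [-0.002, 0.001, -1.0]]
force: [0.5, 1.4, 0.1]
grip_width: 0.0007
gripper_force: 0.0
```

Emit:
jog_arm([
  [[-0.03, -0.03, -0.03, 0, 0, 0], [-0.05, -0.07, -0.06, 0, 0, 0], [-0.05, -0.11, -0.08, 0, 0, 0], [-0.05, -0.15, -0.08, 0, 0, 0], [-0.05, -0.15, -0.08, 0, 0, 0]],
])

```text
time_s: 43.4
tool_pos: [0.5179, 0.3837, 0.3599]
tool_rot: [[0.995, 0.101, 0.002], [0.101, -0.995, 0.005], [0.002, -0.005, -1.0]]
force: [-0.5, 0.8, -1.2]
grip_width: 0.0007
gripper_force: 0.0
```

```bash
python3 - <<'E'
from h import *
t=dishes('top');W=cloud(t);dishes('side')
K=lambda x,y,r:np.hypot(W[...,0]-x,W[...,1]-y)<r
for nm,m in(('ball',(W[...,2]>.09)&(W[...,2]<.13)&K(.655,.237,.05)),('lock',(W[...,2]>.055)&(W[...,2]<.08)&K(.63,-.264,.06)),('dA',(W[...,2]>.095)&(W[...,2]<.11)&K(.507,-.081,.03)),('dB',(W[...,2]>.095)&(W[...,2]<.11)&K(.6037,-.106,.03)),('handle',(W[...,2]>.112)&(W[...,2]<.13)&K(.572,-.03,.05))):
    P=W[m];print(nm,len(P),P.mean(0).round(4) if len(P) else 0,cv2.minAreaRect((P[:,:2]*1000).astype(np.float32)) if len(P)>2 else 0)
cv2.imwrite('pics/end.png',cv2.resize(t['image'][100:260,220:500],None,fx=2.8,fy=2.8))
E
```

```text
top [463 151  21  20 172] circle 677.9 -423.1 r 36.8 [ 0.6811 -0.4296  0.0205]
side [310 121  17   7  60] circle 682.1 -427.1 r 34.3 [ 0.6859 -0.4412  0.0208]
ball 57 [0.6765 0.2365 0.111 ] ((678.4475708007812, 237.01776123046875), (24.22467803955078, 22.8560791015625), 54.49772262573242)
lock 54 [ 0.6288 -0.2648  0.0672] ((629.8052368164062, -266.0319519042969), (13.827783584594727, 34.32781219482422), 76.29568481445312)
dA 171 [ 0.5062 -0.0825  0.1021] ((506.3277893066406, -82.445556640625), (45.45442199707031, 43.91944122314453), 63.7579231262207)
dB 161 [ 0.602  -0.1076  0.102 ] ((601.939697265625, -107.46330261230469), (43.69966125488281, 45.092918395996094), 47.93869400024414)
handle 60 [ 0.5716 -0.0315  0.1169] ((572.1640014648438, -31.853357315063477), (43.337440490722656, 15.368000030517578), 75.29917907714844)
```

View pics/end.png

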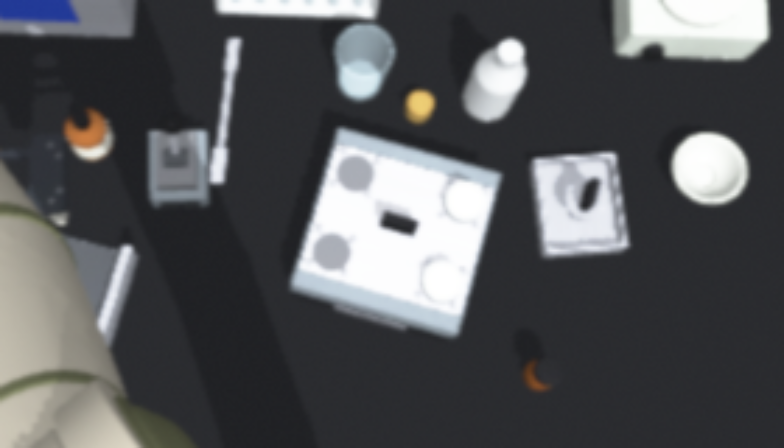

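The plate is square on the shaker, both dishes are nested, the lock is in the tray, the switch is over, and no dishes remain on the bench.

```bash
python3 -c "
from h import *
print(order.job_done())"
```

```text
the job is handed in; nothing more can be done
None
```

I handed the job in at about 43 s: lock in the tray, stage locked square, both dishes in nests, switch at its on stop. One slip: I misread the slot and pulled the lock upward while it was still locked (49 N at the wrist) before turning it back and lifting it out.

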